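Switch off the bench dust filter and refit its lid

ROBOT

A 6-joint arm with a two-finger parallel gripper is mounted at the origin on the work surface. World frame = base frame: x ahead of the robot, y to its left, z up, the work surface at z = 0. Lengths are in m, angles in rad, forces in N, time in s.
With the tool pointing down it reaches from about 0.275 to 1 m from the base axis. Payload 8.4 kg.
Tool frame: the origin (TCP) lies on the centre line of the jaws, within the pads' length; the fingertips stand bot.tcp_to_tips ahead of it and the grasp point (between the pads) lies 8 mm behind it (bot.tcp_to_tips is the distance from the TCP to the fingertips, in m); z points along the fingers, y is the direction in which the jaws open and shut (so a half turn about z gives the same grasp; the last joint's range is limited). The gripper opens to 85 mm and grips with 20 to 120 N. Pads are 22 mm wide; open, the fingers measure 114 mm over their backs; the gripper's body (76 mm by 85 mm) begins 54 mm behind the grasp point. The pads swing forward as they close: fully open they stand 13 mm farther back than shut.
Start: joints at [1.281, 0.353, 1.633, -0, 1.155, -0.002], TCP at [0.177, 0.599, 0.211] pointing down, gripper open.
Joint ranges: [-2.63, 2.63], [-0.92, 2.1], [0.06, 2.66], [-1.3, 4.44], [0, 2.69], [-3.02, 3.02]. Speed limits (rad/s): [2.22, 2.22, 2.79, 3.14, 3.14, 3.14].

INTERFACE

Orientations are given as a rotation vector (axis times angle).
In Python, from rig import get_obs, vision, bot gives the robot as it stands.
- The arm moves only by the tool move_arm, never from a script. Its argument "rows" is a list of rows, each a list of 3 entries, a list of its own where there are three numbers: the shift along the tool's x, y, z in m, then the turn about the tool's z in degrees, then the closure, from 0 (fully open) to 1 (shut). A call has 1 to 8 rows; each row shifts and turns the commanded pose from where the row before left it, along the tool's axes as they then stand; what a row does not reach is not made up. A row lasts 1/12 s, in which the tool goes at most 41.7 mm and 7.16 degrees, less where a joint would pass 70% of its speed; a pose out of reach is approached as far as the arm can. A call with a gripper value outside its range is refused whole. The fingers move at their own pace and stop on an object; "squeeze" is the grip in N (left out, the last holds). Time passes only in rows, so rows that do not move let the fingers close. It gives the time, the measured TCP pose, the force and the opening at its end, in the units of the state.
- get_obs(): the state, without advancing time (a new reading comes with each control period).
- vision.capture(name): name is "scene" or "side" or "wrist"; returns a dict with "color" (384x512x3 uint8, red, green, blue), "fov_y" (degrees; the focal length in pixels is half the picture's height over the tangent of half this angle, whatever the lens; pixels are square), "cx", "cy" (the principal point, pixels), "world_to_cam" (4x4, takes a point from world to camera coordinates). Camera axes: x right, y down, z forward; pixel columns grow to the right and rows downward; lengths in m; the calibration is good to about 2 mm. A picture is of the moment at which its call begins. There is no depth.
- bot.hand_in(): hands the job in, once; it reports no verdict.
The state is a dict: "time": time; "joint_pos": joint angles; "joint_vel": joint speeds; "joint_efforts": joint torques, N m; "position": TCP position; "tcp_rot": TCP orientation; "force": force on the tool from outside, world axes, zero at the start; "ft_torque": the same for the moment, N m; "finger_gap": opening from 0.0 (shut) to 1.0 (fully open).
Only numpy, scipy, OpenCV 4.12 (cv2) and the standard library are available. Lean on these libraries where they do the work, as an engineer would, in place of code of your own. Each camera call takes 0.05 s, during which the arm holds its last target.

TASK

The dust filter on the workbench is finished with: turn its fan knob anticlockwise (seen from above) all the way to its off stop. Then put the loose filter lid back over the open filter bay, its thin lip hooked under the steel ledge and the rest swung down until it lies fully home and flat, and let go. Leave the other things on the bench where they are.

Things in the scene. Friction and masses are not known exactly. Their poses are not given: they have to be found in the camera images.
- unit: Dust filter: grey sheet-metal box fixed to the bench, 190 (x) by 330 (y) by 80 mm high; flat top deck at z = 80. Origin: centre of its underside; z up, -x faces the robot (yaw within 0.25 rad); 'unit frame' below means these axes, in mm. Filter bay on its -y half, fan knob on its +y half.
- bay (a point): Centre of the filter bay at rim height, (0, -75, 72) in the unit frame. The bay is a recess in the deck, x -68 to +68, y -144 to -6, 8 mm deep down to a rest rim at z = 72 all round (rim 28 mm wide at the -x side, 10 mm at the others). Inside the rim lies the white pleated filter, lower than the rim.
- ledge (a point): Middle of the ledge's free edge, on its underside, (-52, -75, 82) in the unit frame. The ledge is a 4 mm steel strip (z 82 to 86) along the bay's -x side, overhanging the recess from x = -68 to -52 over its whole width: a slot 10 mm high above the rim and 16 mm deep. The opening left, ledge to far wall, is 120 mm in x, shorter than the lid (130 mm with lip).
- knob_axis (a point): Point on the fan knob's upright axis at mid-height of its lever, (0, 88, 103) in the unit frame. The knob is black: a round hub of 44 mm diameter, z = 84 to 110, and one straight lever, 12 mm wide, z = 91 to 115, out to 58 mm from the axis.
- knob_tip (a point): Outer end of the knob's lever at mid-height, 58 mm from the axis; moves with the knob. The line from knob_axis to knob_tip is the lever's direction. The lever's top has a white line.
- knob (a joint): Angle of the fan knob in rad: 0 = off, at the anticlockwise end stop; grows clockwise seen from above, to 4.2 = full. At 0 the lever points 2.1 rad anticlockwise (from above) of the unit's +x. It stays where it is left (friction 0.08 N m, about 2 N at the lever) and can be pushed round by the side of its lever. Dots on the deck round it grow from off to full.
- lid: Loose filter lid, lying flat on the bench at first, handle up. Origin: centre of the plate's underside; 0.25 to 0.5 kg. Flat steel plate 110 (x) by 130 (y) by 8 mm. Seated, its axes agree with the unit's, its underside is on the rim, its top flush with the deck, with 6 mm of play in x and 8 mm in y: mid-play puts this origin at (10, -75, 72) in the unit frame.
- lid_grip (a point): Centre of the lid's upright wooden handle, 26 mm above the lid's underside, over the plate's centre. The handle is a bar 16 mm thick in the lid's x, 70 mm long in its y, and stands 36 mm high on the plate (8 to 44 mm above the underside). Axes are the lid's.
- lid_lip (a point): Middle of the outer edge of the lid's lip, at its underside, (-75, 0, 0) mm in the lid's frame. The lip is 3 mm thick, 120 mm wide, flush with the underside, and sticks out 20 mm from the plate's -x edge. This is what hooks under the ledge.
- lid_edge (a point): Middle of the lid's opposite (+x) edge at its underside, (55, 0, 0) mm in the lid's frame.
- spindle: Bystander: threaded wooden spindle lying down, 225 mm long, 36 mm thick; origin at its underside near the middle. Leave it.
- wax_jar: Bystander: amber glass jar with a steel cap, 68 mm diameter, 75 mm high; origin under its centre. Leave it.
- die_block: Bystander: steel thread-cutting head, 80 mm diameter, 75 mm high, on a narrower foot; origin under its centre. Leave it.
- chisel: Bystander: chisel lying down, 220 mm long, 26 mm high, wooden handle; origin at its underside near the middle. Leave it.
Things that resemble listed ones, but are neither listed nor needed, are in the scene too. What is shaped like the lid but red is not meant.

How it is judged:
By the outcome, as a careful person would: the job done as asked, in the order asked, and still so for the second after the job is handed in, with the robot touching nothing.
It also fails if it takes over 64 s, if anything falls off the work surface, if the arm or the gripper's body presses on something with over 40 N, if the wrist force passes 120 N, or if a joint passes its speed limit or range.

## Working session

There is one attempt and no reset: what is moved stays moved. The work goes in short steps, Python scripts to look and compute and a tool call to move; the robot and the scene stay as the last step left them, time stands still between calls to the robot, and variables do not carry over. Pictures are saved under pics/ and viewed, and the job is handed in when it is done.

Besides the shell and the picture viewer there is one more tool, called after "Emit:" as name(argument=value, ...), one argument or row to a line, values as JSON. move_arm: Moves the arm, as the interface text tells. Its arguments: {"type":"object","properties":{"rows":{"type":"array","items":{"type":"array"}},"squeeze":{"type":"number"}},"required":["rows"]}

```bash
ls; mkdir -p pics
python3 - <<'E'
from rig import get_obs, vision, bot
import cv2
print(get_obs()); print(bot.tcp_to_tips)
for n in ["scene","side","wrist"]:
    c=vision.capture(n); cv2.imwrite(f"pics/{n}0.png",c["color"][:,:,::-1]); print(n,c["fov_y"],c["cx"],c["cy"],c["world_to_cam"].round(3).tolist())
E
```

```text
pics
{'time': 0.0, 'joint_pos': array([ 1.28059352e+00,  3.53652339e-01,  1.63410092e+00,  1.15588366e-06,
        1.15520458e+00, -2.40217943e-03]), 'joint_vel': array([ 0.00028051,  0.00163043,  0.0001689 , -0.00198741,  0.00043112,
        0.00014617]), 'joint_efforts': array([-3.33296164e-03, -6.05252624e+01, -3.42075992e+01, -2.09938039e-04,
        9.33197007e-03,  4.24349673e-05]), 'position': array([0.17726446, 0.59882842, 0.21047329]), 'tcp_rot': array([-4.50489497e-01, -3.10892298e+00,  2.12115003e-03]), 'force': array([0.49418223, 1.12518252, 0.00326417]), 'ft_torque': array([-0.02703434,  0.01660531, -0.01143332]), 'finger_gap': 1.0010009392324155}
0.011
scene 50.30974197871782 254.37947474249415 193.76811999247286 [[-0.493, 0.87, -0.016, 0.235], [0.732, 0.405, -0.547, -0.342], [-0.47, -0.282, -0.837, 1.726], [0.0, 0.0, 0.0, 1.0]]
side 56.80342329612482 251.97289076706963 189.2315586933263 [[0.781, -0.624, -0.016, -0.382], [-0.452, -0.549, -0.703, 0.322], [0.43, 0.557, -0.711, 0.871], [0.0, 0.0, 0.0, 1.0]]
wrist 68.19428802360089 257.66821027228275 194.36228249041258 [[0.283, 0.959, -0.001, -0.626], [0.926, -0.273, 0.26, -0.034], [0.249, -0.074, -0.966, 0.378], [0.0, 0.0, 0.0, 1.0]]
```

View pics/scene0.png

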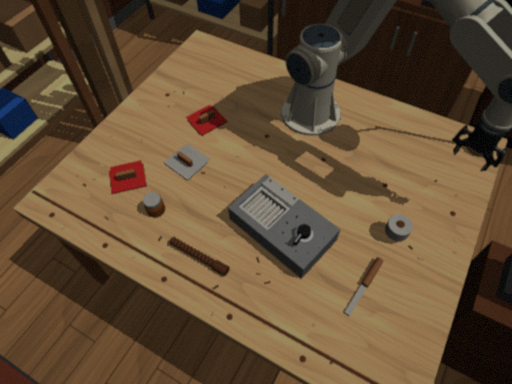

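View pics/side0.png

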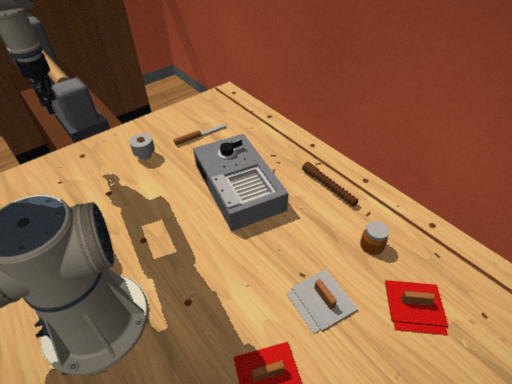

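View pics/wrist0.png

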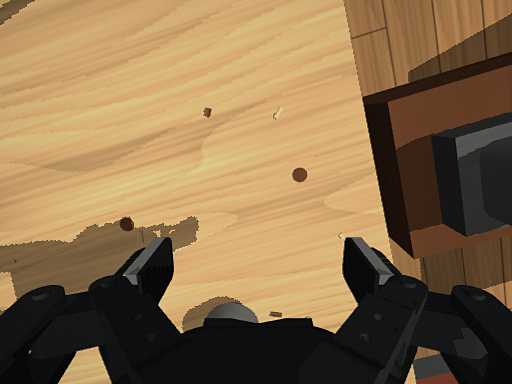

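The scene picture shows the unit around (284,224), its bay at left (265,208), the knob at (302,234), and the grey lid at (186,161). The red decoys are at (207,119) and (127,176). In the side picture the lid is at (323,300). I'll enlarge both for measuring.

```bash
cat > h.py <<'E'
import numpy as np, cv2
from rig import get_obs, vision, bot
def cap(n,save=None):
    c=vision.capture(n)
    if save: cv2.imwrite(f"pics/{save}.png",c["color"][:,:,::-1])
    return c
def K(c): 
    f=c["color"].shape[0]/2/np.tan(np.radians(c["fov_y"])/2); return f
def ray(c,uv,z):
    f=K(c); T=np.array(c["world_to_cam"]); R=T[:3,:3]; o=-R.T@T[:3,3]
    d=R.T@np.array([(uv[0]-c["cx"])/f,(uv[1]-c["cy"])/f,1]); s=(z-o[2])/d[2]; return o+s*d
def proj(c,p):
    f=K(c); T=np.array(c["world_to_cam"]); q=T[:3,:3]@np.asarray(p)+T[:3,3]; return np.array([f*q[0]/q[2]+c["cx"],f*q[1]/q[2]+c["cy"]])
def crop(c,x0,y0,x1,y1,s,name):
    im=cv2.resize(c["color"][y0:y1,x0:x1,::-1],None,fx=s,fy=s,interpolation=cv2.INTER_CUBIC); cv2.imwrite(f"pics/{name}.png",im)
E
python3 - <<'E'
from h import *
c=cap("scene"); crop(c,150,130,350,280,4,"sc_crop")
c=cap("side"); crop(c,180,120,370,340,2.7,"si_crop")
E
```

```text
(no output)
```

View pics/sc_crop.png

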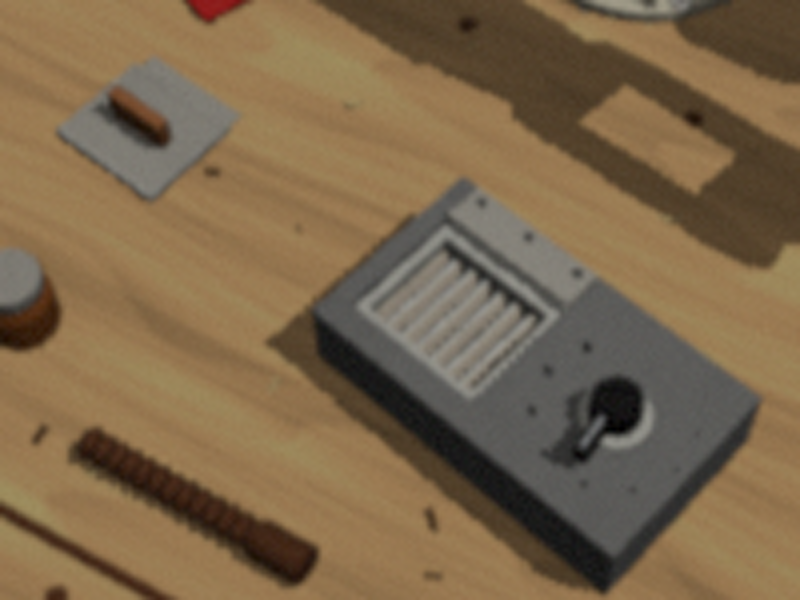

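View pics/si_crop.png

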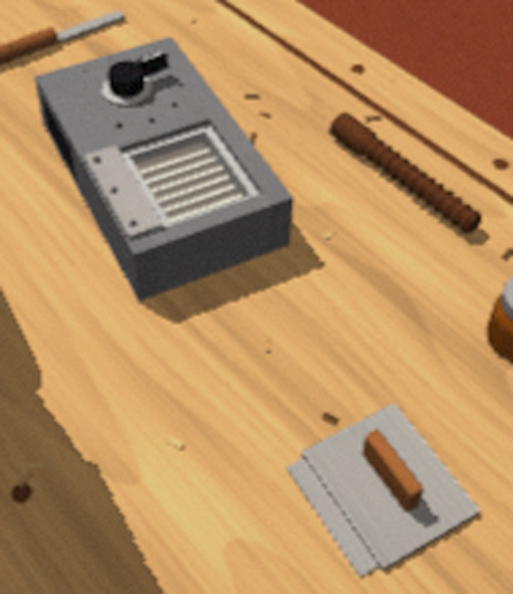

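Run:
```python
from h import *
c=cap("scene"); s=cap("side")
def S(p): return (150+p[0]/4,130+p[1]/4)
def D(p): return (180+p[0]/2.7,120+p[1]/2.7)
def fit(M,W):
    M=np.array(M);W=np.array(W);m=M.mean(0);w=W.mean(0);a=M-m;b=W-w
    y=np.arctan2((a[:,0]*b[:,1]-a[:,1]*b[:,0]).sum(),(a*b).sum());R=np.array([[np.cos(y),-np.sin(y)],[np.sin(y),np.cos(y)]])
    t=w-R@m; return t,y,(W-(M@R.T+t)).round(4).tolist()
M=[(-.095,-.165),(-.095,.165),(.095,.165),(.095,-.165)]
A=[ray(c,S(p),.08)[:2] for p in [(470,180),(757,400),(605,558),(316,315)]]
B=[ray(s,D(p),.08)[:2] for p in [(138,252),(38,78),(172,40),(290,200)]]
for W in (A,B): print(fit(M,W))
print(fit(M+M,A+B))
for z in (.103,.115): print("hub",ray(c,S((617,400)),z),"tip",ray(c,S((583,450)),z))
print("side hub",ray(s,D((126,75)),.11),"tip",ray(s,D((165,62)),.115))
# lid: handle top z=.044
ha=[ray(c,S(p),.044) for p in [(115,92),(163,130)]];print("handle top sc",ha)
hb=[ray(s,D(p),.044) for p in [(375,434),(415,497)]];print("side",hb)
L=[ray(c,S(p),z)[:2] for p,z in [((153,60),.003),((238,117),.003),((150,197),.008),((60,130),.008)]];print(L)
L2=[ray(s,D(p),z)[:2] for p,z in [((291,468),.003),((366,575),.003),((480,515),.008),((392,405),.008)]];print(L2)
Ml=[(-.075,-.06),(-.075,.06),(.055,.065),(.055,-.065)]
print(fit(Ml,L))
M2=[(-.075,.06),(-.075,-.06),(.055,-.065),(.055,.065)]
print(fit(M2,L2)); print(fit(Ml+M2,L+L2))
```

```text
(array([0.55520997, 0.15541254]), np.float64(-0.2516550390603125), [[0.0003, 0.0051], [-0.001, -0.0052], [-0.0017, -0.0056], [0.0023, 0.0057]])
(array([0.54914128, 0.14549448]), np.float64(-0.24135718588085592), [[0.0068, 0.0033], [0.0016, -0.0033], [-0.0044, -0.0033], [-0.004, 0.0034]])
(array([0.55217562, 0.15045351]), np.float64(-0.24651285710988427), [[0.0026, 0.0107], [0.003, 0.0001], [0.0021, -0.0013], [0.0044, 0.0104], [0.0044, -0.0024], [-0.0024, -0.0086], [-0.0081, -0.0076], [-0.0061, -0.0013]])
hub [0.57051399 0.2380525  0.103     ] tip [0.62335833 0.23404628 0.103     ]
hub [0.57680045 0.2399397  0.115     ] tip [0.62909725 0.23597499 0.115     ]
side hub [0.56655018 0.22707916 0.11      ] tip [0.61467076 0.21180896 0.115     ]
handle top sc [array([ 0.47211067, -0.33394686,  0.044     ]), array([ 0.48776376, -0.2677291 ,  0.044     ])]
side [array([ 0.47941618, -0.28176252,  0.044     ]), array([ 0.46145248, -0.34738794,  0.044     ])]
[array([ 0.3963696 , -0.34971999]), array([ 0.41593181, -0.235665  ]), array([ 0.53897581, -0.25381501]), array([ 0.51562107, -0.37573098])]
[array([ 0.41249906, -0.2431862 ]), array([ 0.39403725, -0.35964089]), array([ 0.51177279, -0.38725775]), array([ 0.53446097, -0.25788554])]
(array([ 0.47656249, -0.30552588]), np.float64(-0.18028809920774957), [[0.0044, 0.0014], [0.0024, -0.0026], [-0.0034, -0.0024], [-0.0034, 0.0036]])
(array([ 0.47304754, -0.31368924]), np.float64(-0.17048955484721035), [[0.0032, -0.0014], [0.0051, 0.0005], [-0.0044, -0.0002], [-0.0038, 0.0011]])
(array([ 0.47480519, -0.30960726]), np.float64(-0.17535645025433086), [[0.0059, 0.0059], [0.0045, 0.0018], [-0.0013, 0.0014], [-0.002, 0.0075], [0.0011, -0.0057], [0.0035, -0.004], [-0.0058, -0.0041], [-0.0058, -0.0027]])
```

```bash
cat >> h.py <<'E'
from scipy.spatial.transform import Rotation as Ro
def go(p,th=None):
    """print shift in present tool axes (mm) to TCP p, turn deg so tool x has world angle th"""
    o=get_obs(); R=Ro.from_rotvec(o["tcp_rot"]).as_matrix(); d=R.T@(np.asarray(p)-o["position"])
    a=np.arctan2(R[1,0],R[0,0]); print("pos",o["position"].round(4),"thx %.3f"%a,"tilt",R[:,2].round(3))
    print("shift mm",(d*1e3).round(1), "" if th is None else "turn deg %.1f"%(-np.degrees((th-a+np.pi)%(2*np.pi)-np.pi)))
E
python3 - <<'E'
from h import *
c=cap("wrist"); T=np.array(c["world_to_cam"]); o=get_obs();R=Ro.from_rotvec(o["tcp_rot"]).as_matrix()
print("cam in tool",R.T@(-T[:3,:3].T@T[:3,3]-o["position"]), "cam axes in tool\n",(T[:3,:3]@R).round(3))
go([.50,.13,.30],1.42)
E
```

```text
cam in tool [ 0.06651779  0.00110502 -0.16249188] cam axes in tool
 [[ 0.001  1.    -0.   ]
 [-0.966  0.001 -0.26 ]
 [-0.26   0.     0.966]]
pos [0.1774 0.5992 0.2111] thx 2.854 tilt [-0. -0. -1.]
shift mm [-442.5 -358.4  -88.8] turn deg 82.2
```

Emit:
move_arm(
  rows=[
    [[-0.028, -0.022, -0.012], 0, 0],
    [[-0.028, -0.022, -0.012], 0, 0],
    [[-0.028, -0.022, -0.012], 0, 0],
    [[-0.028, -0.022, -0.012], 0, 0],
    [[-0.028, -0.022, -0.012], 0, 0],
    [[-0.028, -0.022, -0.012], 0, 0],
    [[-0.028, -0.022, -0.012], 0, 0],
    [[-0.028, -0.022, -0.012], 0, 0],
  ],
)

```text
time: 1.07
position: [0.3429, 0.3654, 0.308]
tcp_rot: [0.45, 3.109, 0.001]
force: [0.8, 0.8, 0.7]
finger_gap: 1.001
```

Emit:
move_arm(
  rows=[
    [[-0.028, -0.022, -0.006], 0, 0],
    [[-0.028, -0.022, -0.006], 0, 0],
    [[-0.028, -0.022, -0.006], 0, 0],
    [[-0.028, -0.022, -0.006], 0, 0],
    [[-0.028, -0.022, -0.006], 0, 0],
    [[-0.028, -0.022, -0.006], 0, 0],
    [[-0.028, -0.022, -0.006], 0, 0],
    [[-0.028, -0.022, -0.006], 0, 0],
  ],
)

```text
time: 1.73
position: [0.5078, 0.1329, 0.3557]
tcp_rot: [0.451, 3.109, 0.0]
force: [1.1, 1.0, 0.5]
finger_gap: 1.002
```

Emit:
move_arm(
  rows=[
    [[-0.028, -0.02, 0], 0, 0],
    [[-0.028, -0.02, 0], 0, 0],
    [[0, 0, 0], 7, 0],
    [[0, 0, 0], 7, 0],
    [[0, 0, 0], 7, 0],
    [[0, 0, 0], 7, 0],
    [[0, 0, 0], 7, 0],
    [[0, 0, 0], 7, 0],
  ],
)

```text
time: 2.4
position: [0.5494, 0.0803, 0.3552]
tcp_rot: [-1.543, -2.736, 0.0]
force: [1.6, 0.3, -0.0]
finger_gap: 1.0
```

Emit:
move_arm(
  rows=[
    [[0, 0, 0], 7, 0],
    [[0, 0, 0], 7, 0],
    [[0, 0, 0], 7, 0],
    [[0, 0, 0], 7, 0],
    [[0, 0, 0], 7, 0],
    [[0, 0, 0], 5, 0],
    [[0, 0, 0], 0, 0],
    [[0, 0, 0], 0, 0],
  ],
)

```text
time: 3.07
position: [0.5494, 0.0803, 0.3552]
tcp_rot: [2.377, 2.054, 0.0]
force: [-0.1, -0.0, -0.5]
finger_gap: 1.0
```

Run:
```python
from h import *
go([.55,.08,.36],1.42)
c=cap("wrist"); cv2.imwrite("pics/w1.png",cv2.resize(c["color"][:,:,::-1],None,fx=1.5,fy=1.5))
```

```text
pos [0.5494 0.0803 0.3552] thx 1.426 tilt [ 0. -0. -1.]
shift mm [-0.3  0.7 -4.8] turn deg 0.3
```

View pics/w1.png

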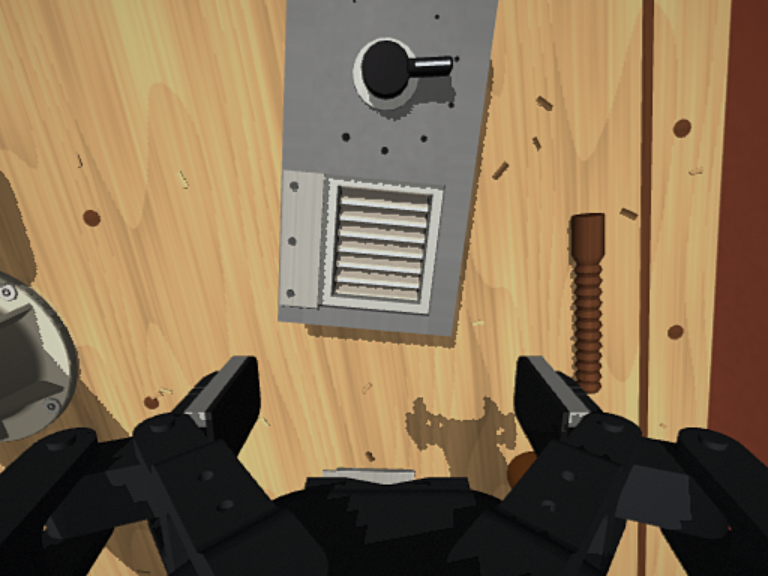

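The wrist picture shows the deck's lower corners at (278,320) and (452,337), the hub centre at (386,68), the lever tip at (453,66), and the ledge's free edge near column 323. I'll turn these into positions and compare them with the known sizes.

Run:
```python
from h import *
c=cap("wrist")
crop(c,175,0,345,130,4.7,"w1a"); crop(c,175,105,345,235,4.7,"w1b")
def fit(M,W):
    M=np.array(M);W=np.array(W);m=M.mean(0);w=W.mean(0);a=M-m;b=W-w
    y=np.arctan2((a[:,0]*b[:,1]-a[:,1]*b[:,0]).sum(),(a*b).sum());R=np.array([[np.cos(y),-np.sin(y)],[np.sin(y),np.cos(y)]])
    t=w-R@m; return t,y,(W-(M@R.T+t)).round(4).tolist()
P=[((278,320),(-95,-165,80)),((452,337),(95,-165,80)),((443,187),(68,-6,80)),((429,314),(68,-144,80)),((386,68),(0,88,110)),((321,307),(-52,-144,86)),((324,174),(-52,-6,86))]
W=[ray(c,np.array(u)/1.5,m[2]/1e3)[:2] for u,m in P]; M=[np.array(m[:2])/1e3 for u,m in P]
t,y,r=fit(M,W);print(t,y,r)
h=ray(c,np.array((386,68))/1.5,.11);q=ray(c,np.array((453,66))/1.5,.115);print(h,q,np.arctan2(*(q-h)[1::-1]),np.linalg.norm((q-h)[:2]))
```

```text
[0.55052014 0.15235521] -0.23276538094924723 [[0.0, 0.0015], [0.0001, -0.0013], [-0.0027, -0.0018], [-0.0004, 0.002], [0.0, -0.0007], [0.0035, 0.0005], [-0.0005, -0.0003]]
[0.57082518 0.23732809 0.11      ] [0.62777176 0.22951352 0.115     ] -0.13637459141053104 0.057480257639271996
```

View pics/w1a.png

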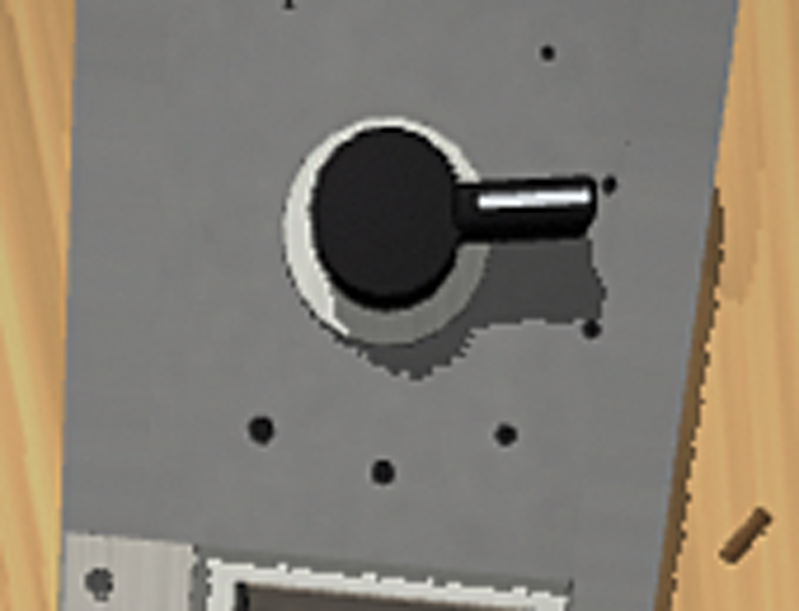

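View pics/w1b.png

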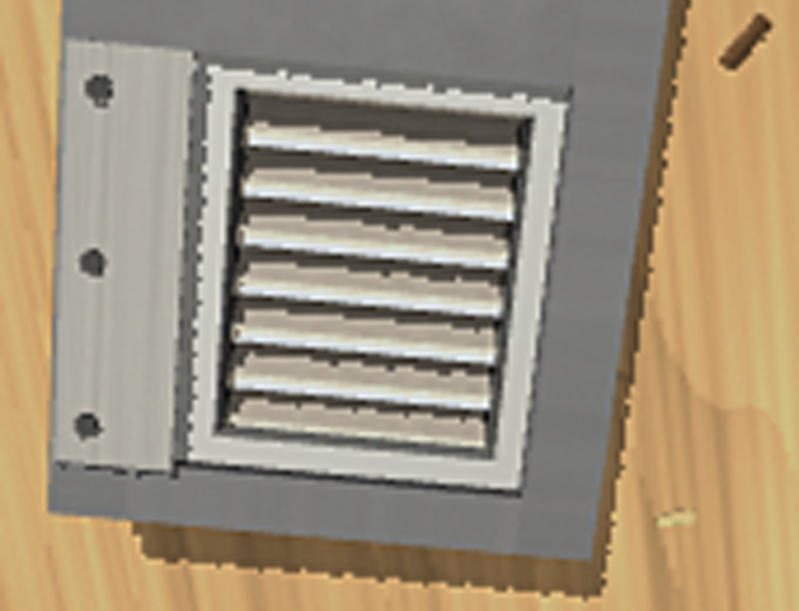

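Emit:
move_arm(
  rows=[
    [[0.018, 0.006, 0.025], 0, 1],
    [[0.018, 0.006, 0.025], 0, 1],
    [[0.018, 0.006, 0.025], 0, 1],
    [[0.018, 0.006, 0.025], 0, 1],
    [[0.018, 0.006, 0.025], 0, 1],
    [[0.018, 0.006, 0.025], 0, 1],
    [[0.021, 0.008, 0.025], 0, 1],
    [[0, 0, 0], 0, 1],
  ],
  squeeze=20,
)

```text
time: 3.83
position: [0.6107, 0.2035, 0.1746]
tcp_rot: [-2.374, -2.053, 0.008]
force: [-1.6, -0.3, 0.4]
finger_gap: -0.003
```

Run:
```python
from h import *
go([.6112,.2015,.107],1.426)
c=cap("wrist"); cv2.imwrite("pics/w2.png",cv2.resize(c["color"][:,:,::-1],None,fx=1.5,fy=1.5))
```

```text
pos [0.6107 0.2035 0.1746] thx 1.426 tilt [-0.006 -0.001 -1.   ]
shift mm [-1.8  1.2 67.6] turn deg 0.0
```

View pics/w2.png

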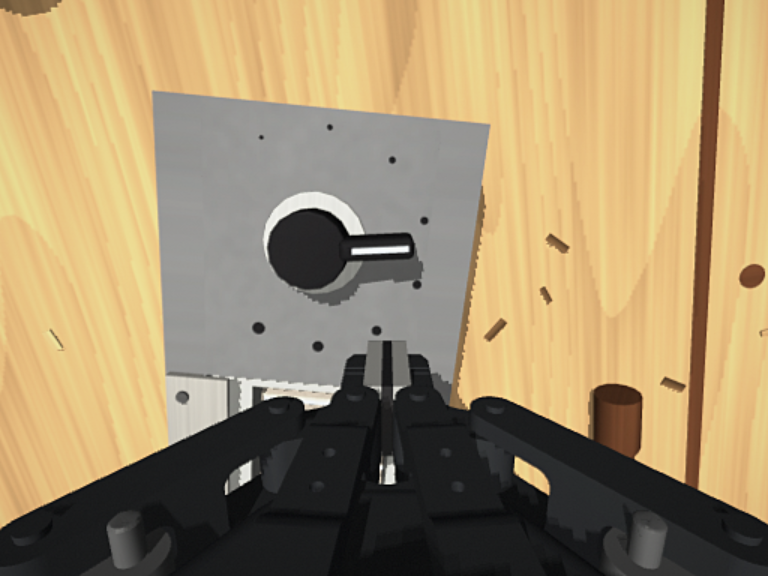

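Emit:
move_arm(
  rows=[
    [[-0.002, 0.001, 0.025], 0, 1],
    [[0, 0, 0.025], 0, 1],
    [[0, 0, 0.017], 0, 1],
    [[0, 0, 0], 0, 1],
    [[0.006, 0, 0], 0, 1],
    [[0.006, 0, 0], 0, 1],
    [[0, 0, 0], 0, 1],
  ],
)

```text
time: 4.47
position: [0.616, 0.2127, 0.1155]
tcp_rot: [2.378, 2.051, 0.006]
force: [0.1, -0.2, -0.7]
finger_gap: -0.005
```

Emit:
move_arm(
  rows=[
    [[0.0056, 0.0017, 0], -7, 1],
    [[0.0056, 0.0017, 0], -7, 1],
    [[0.0056, 0.0017, 0], -7, 1],
    [[0.0056, 0.0017, 0], -7, 1],
    [[0, 0, 0], 0, 1],
  ],
)

```text
time: 4.88
position: [0.6213, 0.235, 0.1148]
tcp_rot: [1.804, 2.571, 0.004]
force: [0.8, 0.4, 0.3]
finger_gap: 0.002
```

Run:
```python
from h import *
go([.5708,.2375,.107],1.426)
c=cap("wrist"); cv2.imwrite("pics/w3.png",cv2.resize(c["color"][:,:,::-1],None,fx=1.5,fy=1.5))
```

```text
pos [0.6213 0.235  0.1148] thx 1.918 tilt [ 0.002  0.001 -1.   ]
shift mm [ 19.5 -46.7   7.7] turn deg 28.2
```

View pics/w3.png

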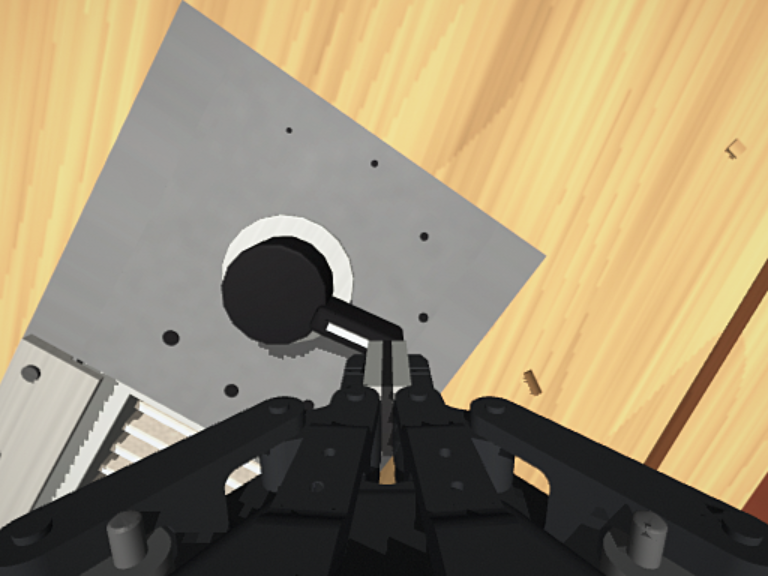

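Emit:
move_arm(
  rows=[
    [[0, -0.003, 0.008], 0, 1],
    [[0.006, 0.0, 0], 0, 1],
    [[0.006, 0, 0], 0, 1],
    [[0.006, 0, 0], 0, 1],
    [[0.0056, 0.0017, 0], -7, 1],
    [[0.0056, 0.0017, 0], -7, 1],
    [[0.0056, 0.0017, 0], -7, 1],
    [[0.0056, 0.0017, 0], -7, 1],
  ],
)

```text
time: 5.6
position: [0.6062, 0.2731, 0.1053]
tcp_rot: [1.131, 2.931, 0.001]
force: [-0.3, -0.0, -0.5]
finger_gap: -0.002
```

Run:
```python
from h import *
go([.5708,.2375,.107],1.426)
c=cap("wrist"); cv2.imwrite("pics/w4.png",cv2.resize(c["color"][:,:,::-1],None,fx=1.5,fy=1.5))
```

```text
pos [0.6062 0.2731 0.1053] thx 2.405 tilt [ 0.  0. -1.]
shift mm [  2.4 -50.1  -1.7] turn deg 56.1
```

View pics/w4.png

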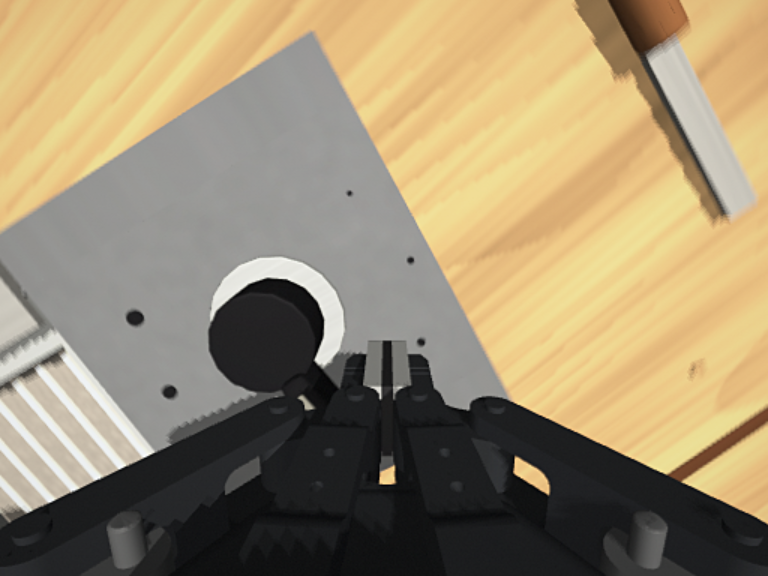

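Run:
```python
from h import *
c=cap("wrist"); o=get_obs(); p=o["position"]; R=Ro.from_rotvec(o["tcp_rot"]).as_matrix()
for d in (-.02,-.008,0,.011): print(d,proj(c,p+R[:,2]*d)*1.5)
for x in (-.011,.011): print(proj(c,p+R@[x,0,.011])*1.5)
h=ray(c,np.array((264,335))/1.5,.11); print("hub",h)
for q in [(320,370),(305,392),(335,404)]: print(q,ray(c,np.array(q)/1.5,.115)-h)
print([proj(c,np.array([.5708+.058*np.cos(a),.2375+.058*np.sin(a),.115]))*1.5 for a in (-.14,.1,.4)])
s=cap("side"); crop(s,180,110,300,210,6,"s5"); s=cap("scene"); crop(s,260,190,360,280,7,"sc5")
```

```text
-0.02 [383.40717311 368.51895521]
-0.008 [383.62349228 355.22713099]
0 [383.75174568 347.34654633]
0.011 [383.91061789 337.58457528]
[383.62104874 360.92069041]
[384.20925693 313.51752653]
hub [0.56911594 0.24275629 0.11      ]
(320, 370) [0.02433231 0.00830454 0.005     ]
(305, 392) [ 0.02724007 -0.00276164  0.005     ]
(335, 404) [0.03901629 0.00249805 0.005     ]
[array([340.51604756, 459.09550691]), array([365.63569082, 440.14402956]), array([389.35145921, 408.8743176 ])]
```

View pics/s5.png

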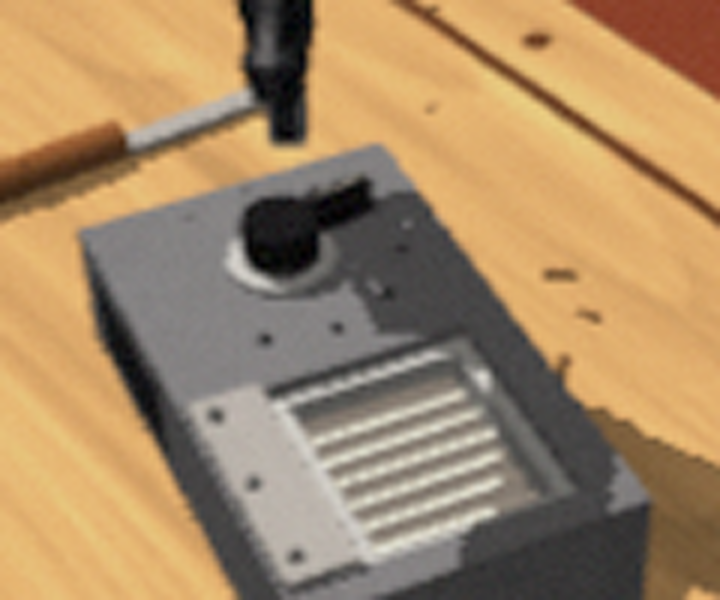

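View pics/sc5.png

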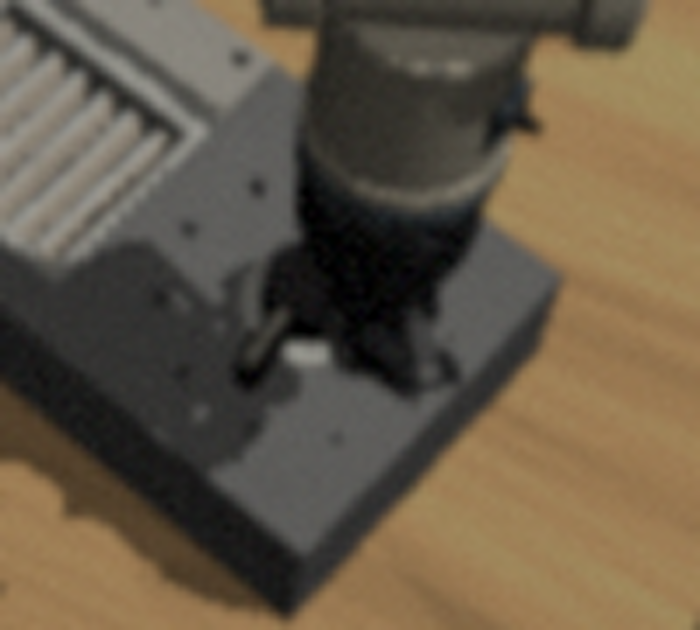

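Run:
```python
from h import *
s=cap("side"); o=get_obs(); p=o["position"]; print(p, o["force"])
for z in (.094,.105,.12,.14): print(z,(proj(s,[p[0],p[1],z])-[180,110])*6)
print("hub",(proj(s,[.5708,.2375,.11])-[180,110])*6)
s=cap("scene")
for z in (.094,.105,.12,.14): print(z,(proj(s,[p[0],p[1],z])-[260,190])*7)
print("hub",(proj(s,[.5708,.2375,.11])-[260,190])*7)
```

```text
[0.60624845 0.27221852 0.1052179 ] [-0.6949481  -0.62471593 -1.3197082 ]
0.094 [292.11195183 182.53021137]
0.105 [290.90600479 167.000589  ]
0.12 [289.23616799 145.49721121]
0.14 [286.96293743 116.22361054]
hub [275.19798632 214.38684025]
0.094 [342.12598851 383.68843852]
0.105 [344.47953497 372.7739262 ]
0.12 [347.74412812 357.6344579 ]
0.14 [352.19907335 336.97476184]
hub [309.70138837 272.67034994]
```

Emit:
move_arm(
  rows=[
    [[0, 0, -0.02], 7, 1],
    [[0, 0, 0], 7, 1],
    [[0, 0, 0], 7, 1],
    [[0, 0, 0], 7, 1],
    [[0, 0, 0], 7, 1],
    [[0, 0, 0], 7, 1],
    [[0, 0, 0], 7, 1],
    [[0, 0, 0], 7, 1],
  ],
)

```text
time: 6.57
position: [0.6064, 0.2718, 0.1252]
tcp_rot: [2.389, 2.04, -0.0]
force: [1.6, 0.4, 0.0]
finger_gap: -0.003
```

Emit:
move_arm(
  rows=[
    [[-0.024, 0.005, 0], 0, 1],
    [[-0.024, 0.005, 0], 0, 1],
    [[-0.024, 0.005, 0], 0, 1],
    [[0, 0, 0], 0, 1],
    [[0, 0, 0], 0, 1],
  ],
)

```text
time: 6.98
position: [0.6108, 0.1975, 0.1253]
tcp_rot: [2.384, 2.046, 0.0]
force: [0.2, 0.8, -0.2]
finger_gap: -0.0
```

Run:
```python
from h import *
go([.611,.199,.079],1.426)
c=cap("wrist"); cv2.imwrite("pics/w6.png",cv2.resize(c["color"][:,:,::-1],None,fx=1.5,fy=1.5))
s=cap("side"); crop(s,180,110,300,210,6,"s6")
p=get_obs()["position"]
for z in (.094,.11,.13,.15): print(z,(proj(s,[p[0],p[1],z])-[180,110])*6)
```

```text
pos [0.6108 0.1975 0.1253] thx 1.418 tilt [ 0.  0. -1.]
shift mm [ 1.5 -0.  46.3] turn deg -0.4
0.094 [376.34516011 241.83004752]
0.11 [375.34857855 218.99949481]
0.13 [374.07518843 189.82757227]
0.15 [372.76998645 159.92687605]
```

View pics/w6.png

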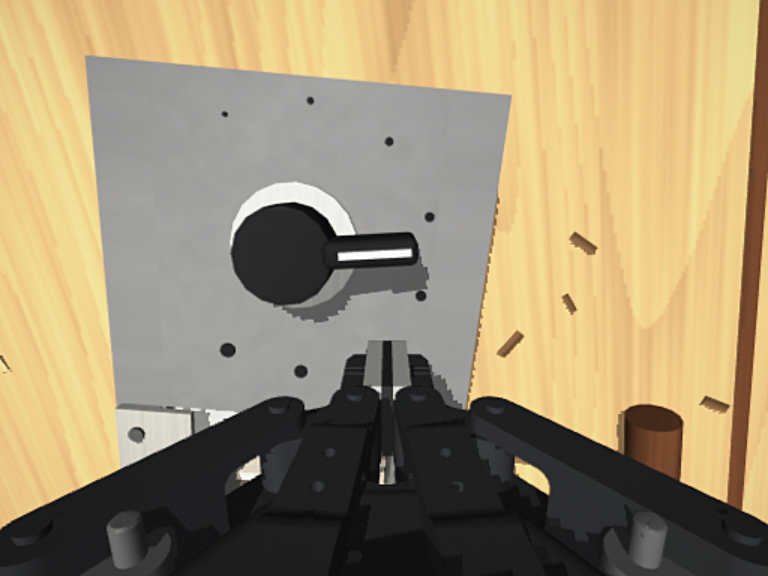

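View pics/s6.png

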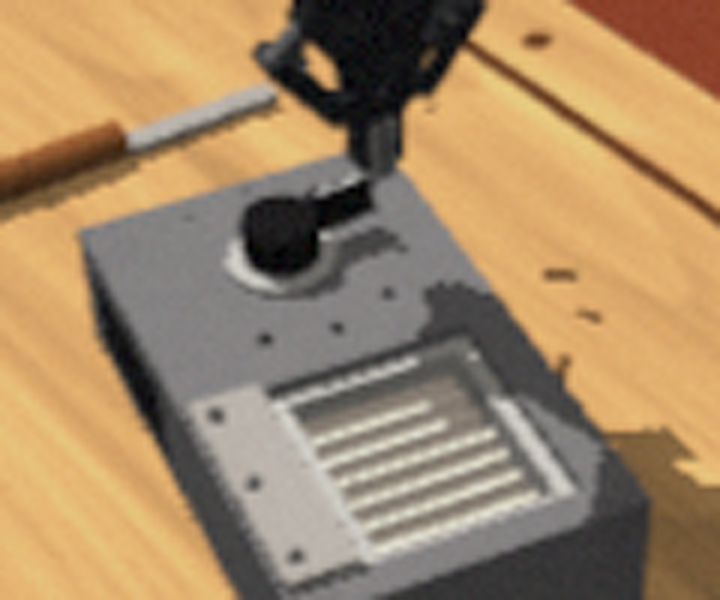

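Emit:
move_arm(
  rows=[
    [[0, 0, 0.01], 0, 1],
    [[0, 0, 0.01], 0, 1],
    [[0, 0, 0.008], 0, 1],
    [[0, 0, 0], 0, 1],
    [[0, 0, 0], 0, 1],
  ],
)

```text
time: 7.5
position: [0.6096, 0.1989, 0.0959]
tcp_rot: [-2.379, -2.051, 0.003]
force: [0.5, 0.2, -0.6]
finger_gap: 0.001
```

Run:
```python
from h import *
s=cap("side"); crop(s,180,110,300,210,6,"s7")
p=get_obs()["position"]; print(p)
for z in (.08,.094,.11,.13,.15): print(z,(proj(s,[p[0],p[1],z])-[180,110])*6)
c=cap("wrist"); cv2.imwrite("pics/w7.png",cv2.resize(c["color"][:,:,::-1],None,fx=1.5,fy=1.5))
```

```text
[0.61018743 0.19893147 0.09660053]
0.08 [376.64411835 261.9426946 ]
0.094 [375.78283843 242.32383324]
0.11 [374.78052074 219.49231085]
0.13 [373.49979411 190.31898673]
0.15 [372.18706402 160.41666464]
```

View pics/s7.png

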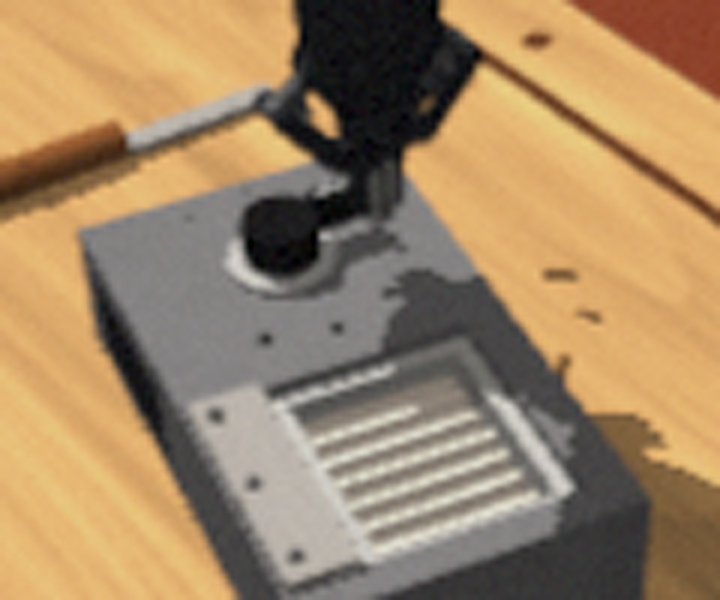

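View pics/w7.png

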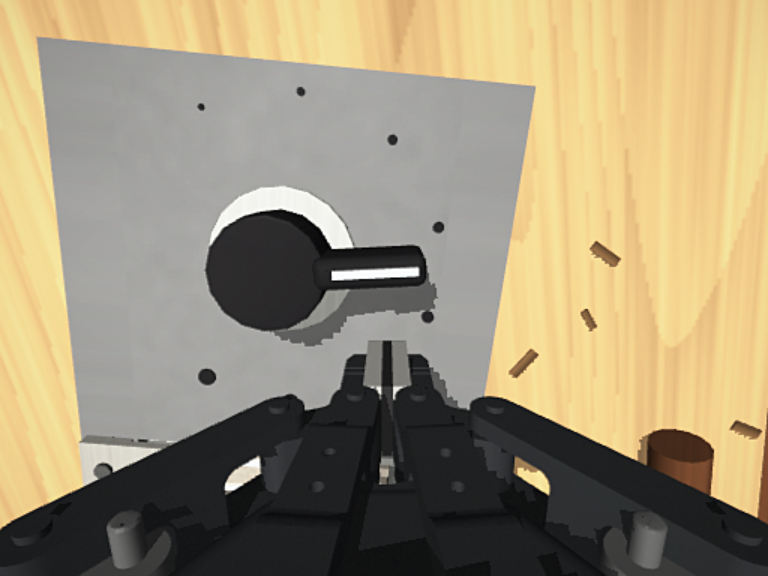

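Emit:
move_arm(
  rows=[
    [[0, 0, 0.007], 0, 1],
    [[0, 0, 0.007], 0, 1],
    [[0, 0, 0], 0, 1],
    [[0.007, 0, 0], 0, 1],
    [[0.007, 0, 0], 0, 1],
    [[0.003, 0, 0], 0, 1],
    [[0, 0, 0], 0, 1],
  ],
)

```text
time: 8.18
position: [0.6134, 0.2166, 0.0834]
tcp_rot: [2.379, 2.052, 0.001]
force: [0.7, -0.1, -0.2]
finger_gap: -0.003
```

Run:
```python
from h import *
go([.5708,.2375,.08],1.426)
c=cap("wrist"); cv2.imwrite("pics/w8.png",cv2.resize(c["color"][:,:,::-1],None,fx=1.5,fy=1.5))
```

```text
pos [0.6134 0.2166 0.0834] thx 1.424 tilt [ 0.001  0.    -1.   ]
shift mm [ 14.4 -45.2   3.4] turn deg -0.1
```

View pics/w8.png

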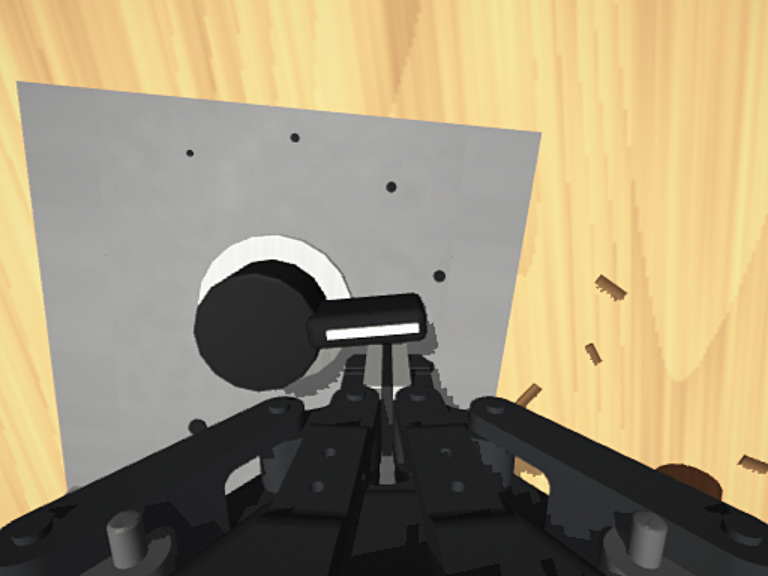

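Now the lever hides the finger tip, so the finger is at the right height behind the lever. I'll sweep it round.

Emit:
move_arm(
  rows=[
    [[0.0056, 0.0015, 0], -7, 1],
    [[0.0056, 0.0015, 0], -7, 1],
    [[0.0056, 0.0015, 0], -7, 1],
    [[0.0056, 0.0015, 0], -7, 1],
    [[0, 0, 0], 0, 1],
  ],
)

```text
time: 8.65
position: [0.6181, 0.2384, 0.0832]
tcp_rot: [1.805, 2.571, -0.0]
force: [0.2, -1.2, -0.8]
finger_gap: 0.003
```

Run:
```python
from h import *
go([.5708,.2375,.08],1.426)
c=cap("wrist"); cv2.imwrite("pics/w9.png",cv2.resize(c["color"][:,:,::-1],None,fx=1.5,fy=1.5))
```

```text
pos [0.6181 0.2384 0.0832] thx 1.917 tilt [-0. -0. -1.]
shift mm [ 15.2 -44.8   3.3] turn deg 28.2
```

View pics/w9.png

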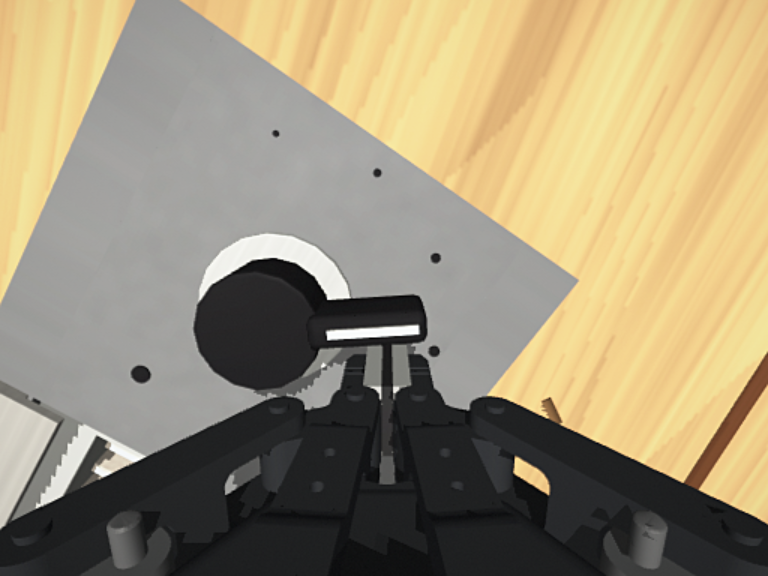

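Emit:
move_arm(
  rows=[
    [[0.0056, 0.0016, 0], -7, 1],
    [[0.0056, 0.0016, 0], -7, 1],
    [[0.0056, 0.0016, 0], -7, 1],
    [[0.0056, 0.0016, 0], -7, 1],
    [[0.0056, 0.0016, 0], -7, 1],
    [[0.0056, 0.0016, 0], -7, 1],
    [[0.0056, 0.0016, 0], -7, 1],
    [[0.0056, 0.0016, 0], -7, 1],
  ],
)

```text
time: 9.37
position: [0.5975, 0.2771, 0.0834]
tcp_rot: [0.394, 3.116, -0.0]
force: [2.7, -2.6, 0.3]
finger_gap: 0.0
```

Emit:
move_arm(
  rows=[
    [[0.0056, 0.0016, 0], -7, 1],
    [[0.0056, 0.0016, 0], -7, 1],
    [[0.0056, 0.0016, 0], -7, 1],
    [[0, 0, 0], 0, 1],
  ],
)

```text
time: 9.7
position: [0.5807, 0.2844, 0.0834]
tcp_rot: [-0.181, 3.136, 0.0]
force: [-0.4, 0.2, 0.1]
finger_gap: -0.001
```

Run:
```python
from h import *
go([.5708,.2375,.08],1.426); print(get_obs()["joint_pos"])
c=cap("wrist"); cv2.imwrite("pics/w10.png",cv2.resize(c["color"][:,:,::-1],None,fx=1.5,fy=1.5))
```

```text
pos [0.5807 0.2844 0.0834] thx -3.026 tilt [ 0.  0. -1.]
shift mm [ 15.3 -45.4   3.4] turn deg 104.9
[ 4.53039138e-01  5.21895572e-01  1.68376403e+00  4.73357697e-05
  9.35555735e-01 -1.23297078e+00]
```

View pics/w10.png

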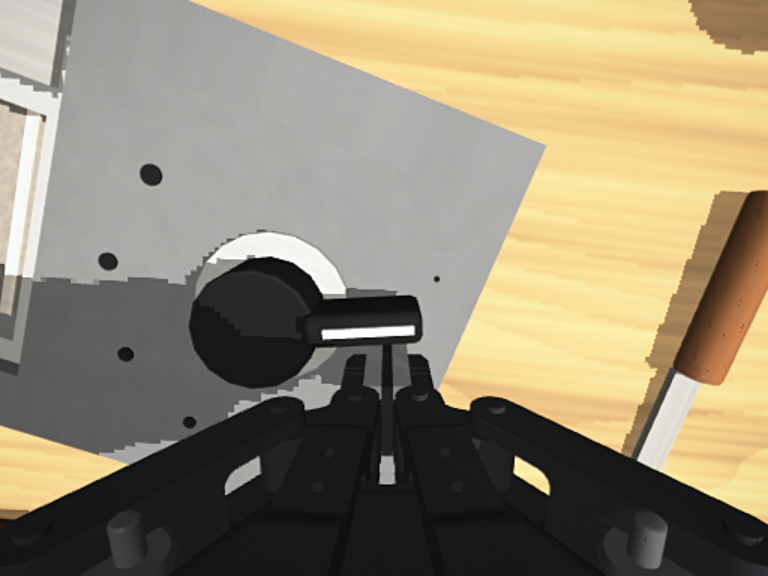

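Emit:
move_arm(
  rows=[
    [[0.0055, 0.0016, 0], -7, 1],
    [[0.003, 0.0008, 0], -3, 1],
    [[0, 0, 0], 0, 1],
  ],
)

```text
time: 10.0
position: [0.5743, 0.2857, 0.0838]
tcp_rot: [-0.445, 3.106, 0.001]
force: [6.3, -0.3, -2.2]
finger_gap: 0.001
```

Emit:
move_arm(
  rows=[
    [[0.003, 0.0005, 0], -2, 1],
    [[0, 0, 0], 0, 1],
  ],
)

```text
time: 10.17
position: [0.5741, 0.2861, 0.0843]
tcp_rot: [-0.495, 3.093, 0.003]
force: [15.6, 1.8, -7.8]
finger_gap: 0.001
```

Emit:
move_arm(
  rows=[
    [[-0.01, 0, 0], 0, 1],
    [[-0.012, 0, 0], 0, 1],
    [[0, 0, -0.03], 0, 1],
    [[0, 0, -0.04], 0, 1],
    [[0, 0, -0.04], 0, 1],
    [[0, 0, -0.04], 0, 1],
    [[0, 0, -0.02], 0, 1],
    [[0, 0, 0], 0, 1],
  ],
)

```text
time: 10.83
position: [0.593, 0.2932, 0.2596]
tcp_rot: [-0.494, 3.094, 0.005]
force: [1.0, -0.2, 0.3]
finger_gap: -0.003
```

Run:
```python
from h import *
go([.475,-.24,.33],-2.97); print(get_obs()["joint_pos"])
c=cap("wrist"); cv2.imwrite("pics/w11.png",cv2.resize(c["color"][:,:,::-1],None,fx=1.5,fy=1.5))
```

```text
pos [0.593  0.2932 0.2596] thx -2.825 tilt [ 0.008  0.004 -1.   ]
shift mm [ 277.6 -469.8  -73.5] turn deg 8.3
[ 4.56753966e-01  3.66229975e-01  1.50474928e+00  3.33014676e-04
  1.26187312e+00 -1.43094614e+00]
```

View pics/w11.png

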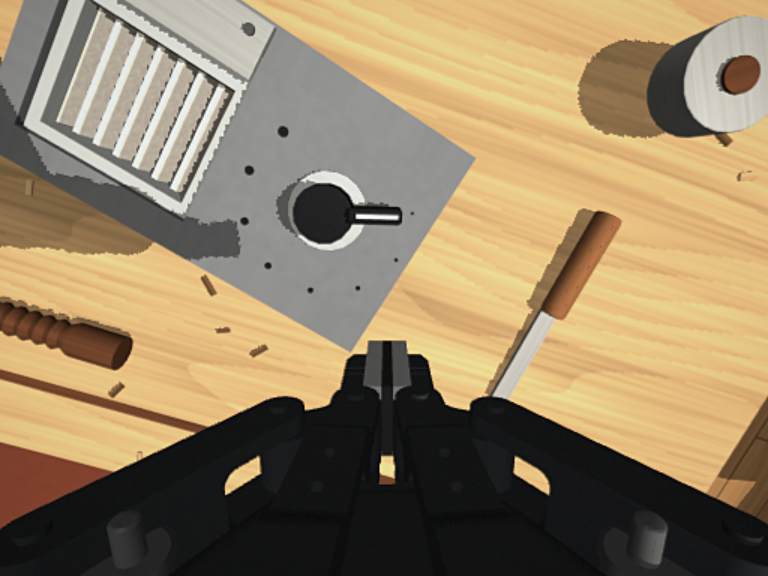

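Emit:
move_arm(
  rows=[
    [[0.0186, -0.0332, -0.005], 0, 0],
    [[0.0186, -0.0332, -0.005], 0, 0],
    [[0.0186, -0.0332, -0.005], 0, 0],
    [[0.0186, -0.0332, -0.005], 0, 0],
    [[0.0186, -0.0332, -0.005], 0, 0],
    [[0.0186, -0.0332, -0.005], 0, 0],
    [[0.0186, -0.0332, -0.005], 0, 0],
    [[0.0186, -0.0332, -0.005], 0, 0],
  ],
)

```text
time: 11.55
position: [0.532, -0.0087, 0.2919]
tcp_rot: [0.498, -3.099, -0.001]
force: [0.8, -0.7, 0.4]
finger_gap: 1.0
```

Emit:
move_arm(
  rows=[
    [[0.0186, -0.0332, 0], 0, 0],
    [[0.0186, -0.0332, 0], 0, 0],
    [[0.0186, -0.0332, 0], 0, 0],
    [[0.0186, -0.0332, 0], 0, 0],
    [[0.0186, -0.0332, 0], 0, 0],
    [[0.0186, -0.0332, 0], 0, 0],
    [[0.0186, -0.0332, 0], 0, 0],
    [[0.0186, -0.0332, 0], 0, 0],
  ],
)

```text
time: 12.22
position: [0.4753, -0.3076, 0.2916]
tcp_rot: [0.498, -3.1, -0.003]
force: [0.2, -0.2, 0.1]
finger_gap: 1.0
```

Emit:
move_arm(
  rows=[
    [[0, 0, 0], 7, 0],
    [[0, 0, 0], 7, 0],
    [[0, 0, 0], 7, 0],
    [[0, 0, 0], 7, 0],
    [[0, 0, 0], 0, 0],
  ],
)

```text
time: 12.63
position: [0.4759, -0.3061, 0.2915]
tcp_rot: [-0.275, -3.127, -0.002]
force: [0.2, -0.1, -0.1]
finger_gap: 0.998
```

Run:
```python
from h import *
go([.475,-.31,.30],2.967); print(get_obs()["joint_pos"])
c=cap("wrist"); cv2.imwrite("pics/w12.png",cv2.resize(c["color"][:,:,::-1],None,fx=1.5,fy=1.5))
```

```text
pos [ 0.4759 -0.3061  0.2915] thx 2.966 tilt [-0.002  0.002 -1.   ]
shift mm [ 0.2 -4.  -8.5] turn deg -0.1
[-5.74283182e-01  1.94559859e-01  1.66546916e+00  2.03334567e-04
  1.28453615e+00 -1.96955653e+00]
```

View pics/w12.png

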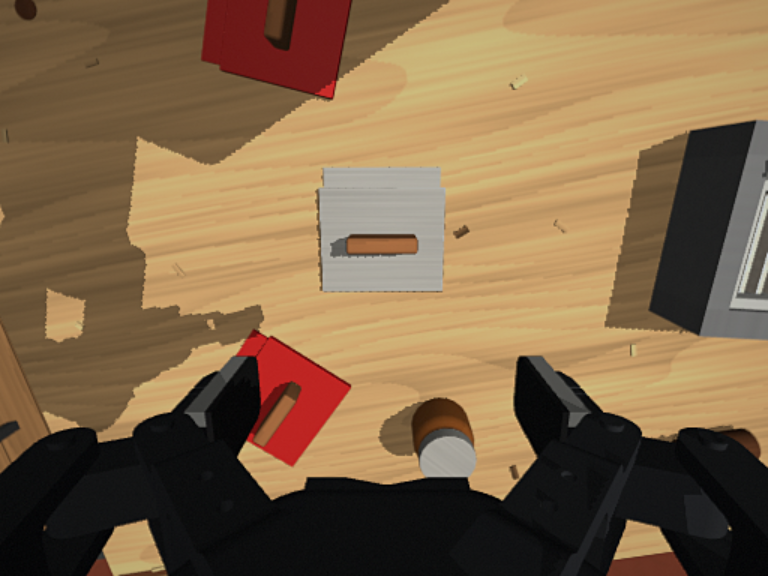

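Run:
```python
from h import *
c=cap("wrist"); crop(c,200,100,310,205,6,"w12c")
im=c["color"][100:205,200:310].astype(int); hsv=cv2.cvtColor(c["color"],cv2.COLOR_RGB2HSV)[100:205,200:310]
g=((hsv[...,1]<40)&(hsv[...,2]>80)).astype(np.uint8); n,l,st,ce=cv2.connectedComponentsWithStats(g); k=1+np.argmax(st[1:,4]); 
cnt=max(cv2.findContours((l==k).astype(np.uint8),0,2)[0],key=cv2.contourArea); r=cv2.minAreaRect(cnt); print("rect",np.array(r[0])+[200,100],r[1:])
b=cv2.boxPoints(r)+[200,100]; 
for p in b: print(p*1.5, ray(c,p,.005))
h=((hsv[...,0]<14)&(hsv[...,1]>120)&(hsv[...,2]>150)).astype(np.uint8); n,l,st,ce=cv2.connectedComponentsWithStats(h); k=1+np.argmax(st[1:,4]);print(st[k],ce[k])
cnt=max(cv2.findContours((l==k).astype(np.uint8),0,2)[0],key=cv2.contourArea); r=cv2.minAreaRect(cnt); print(r)
for p in cv2.boxPoints(r)+[200,100]: print(p*1.5, ray(c,p,.044))
print("centre", ray(c,np.array(r[0])+[200,100],.044))
```

```text
rect [254.5 152. ] ((82.0, 83.0), 90.0)
[319.5 166.5] [ 0.38882915 -0.35840555  0.005     ]
[444.  166.5] [ 0.40965317 -0.23390071  0.005     ]
[444.  289.5] [ 0.53756383 -0.25074771  0.005     ]
[319.5 289.5] [ 0.51507399 -0.38482553  0.005     ]
[ 32  59  46   9 400] [54.285  63.1325]
((54.5, 63.0), (8.0, 45.0), 90.0)
[348.  238.5] [ 0.4607158  -0.33935234  0.044     ]
[415.5 238.5] [ 0.47149361 -0.27501813  0.044     ]
[415.5 250.5] [ 0.48306951 -0.2767464   0.044     ]
[348.  250.5] [ 0.47220967 -0.34155172  0.044     ]
centre [ 0.47185038 -0.30816778  0.044     ]
```

View pics/w12c.png

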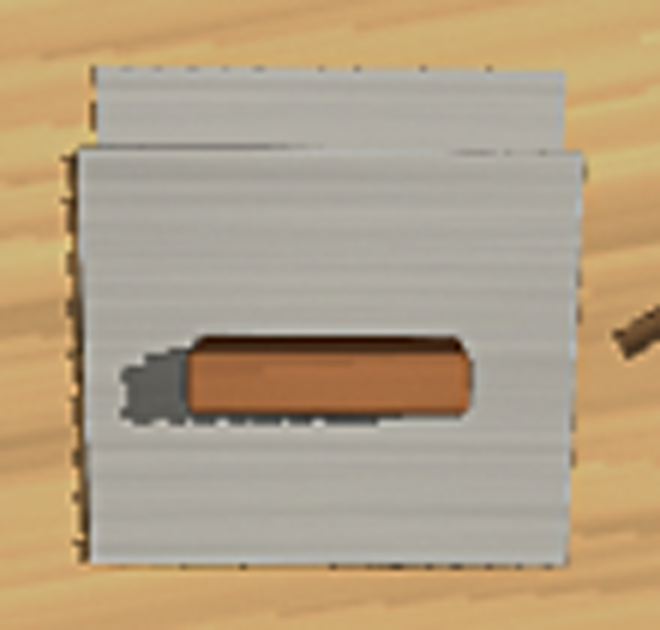

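Emit:
move_arm(
  rows=[
    [[0.003, -0.0025, 0.036], 0, 0],
    [[0, 0, 0.036], 0, 0],
    [[0, 0, 0.036], 0, 0],
    [[0, 0, 0.036], 0, 0],
    [[0, 0, 0.03], 0, 0],
    [[0, 0, 0.026], 0, 0],
    [[0, 0, 0.02], 0, 0],
    [[0, 0, 0], 0, 0],
  ],
)

```text
time: 13.4
position: [0.4705, -0.3062, 0.0688]
tcp_rot: [-0.255, -3.125, -0.006]
force: [-0.9, 1.2, 0.2]
finger_gap: 0.994
```

Run:
```python
from h import *
go([.4725,-.308,.05],2.967)
c=cap("wrist"); cv2.imwrite("pics/w13.png",cv2.resize(c["color"][:,:,::-1],None,fx=1.5,fy=1.5))
s=cap("side"); crop(s,260,220,390,350,5.5,"s13")
p=get_obs()["position"]
for z in (.044,.06,.08,.1): 
  for y in (-.0425,.0425): print(z,y,(proj(s,[p[0]+.175*y,p[1]+.985*y,z])-[260,220])*5.5)
```

```text
pos [ 0.4705 -0.3062  0.0688] thx 2.978 tilt [-0.006  0.004 -1.   ]
shift mm [-2.4 -1.5 18.8] turn deg 0.7
0.044 -0.0425 [415.67052293 460.7166971 ]
0.044 0.0425 [300.24778103 309.10649577]
0.06 -0.0425 [421.35560329 442.95749365]
0.06 0.0425 [304.11358201 290.46475219]
0.08 -0.0425 [428.68372788 420.06570548]
0.08 0.0425 [309.08748132 266.47951454]
0.1 -0.0425 [436.27044163 396.36612968]
0.1 0.0425 [314.2260627  241.70014362]
```

View pics/w13.png

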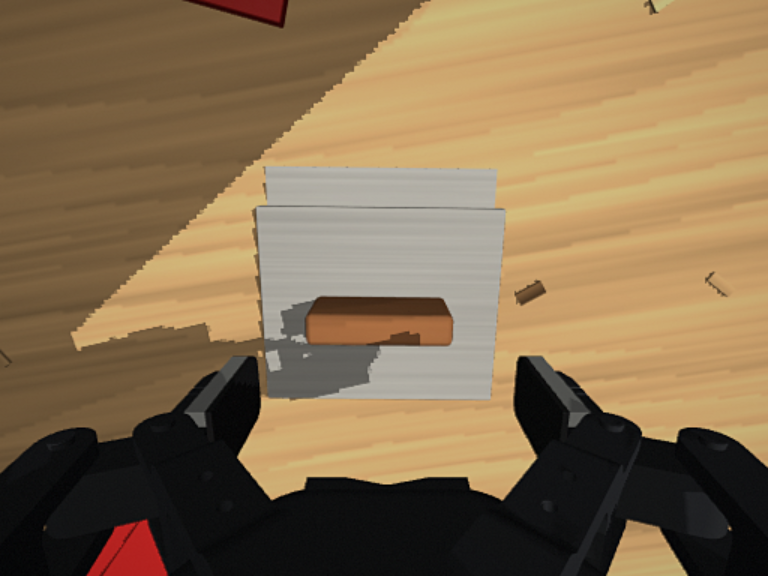

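View pics/s13.png

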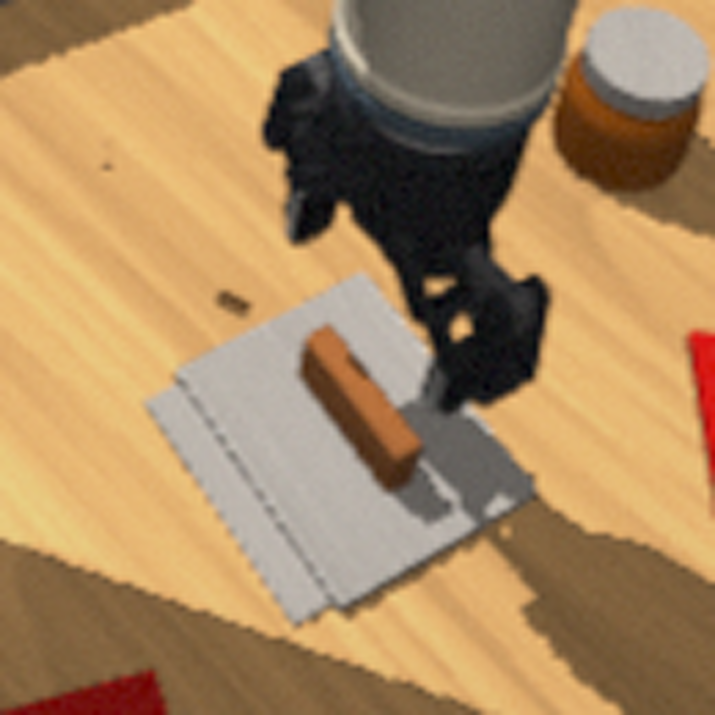

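Emit:
move_arm(
  rows=[
    [[-0.0024, -0.002, 0.01], 0.7, 0],
    [[0, 0, 0.015], 0, 0],
    [[0, 0, 0.015], 0, 0],
    [[0, 0, 0.015], 0, 0],
    [[0, 0, 0], 0, 0],
    [[0, 0, 0], 0, 0],
  ],
)

```text
time: 14.0
position: [0.4757, -0.3108, 0.0186]
tcp_rot: [0.279, 3.129, -0.0]
force: [-1.6, -0.7, 0.3]
finger_gap: 1.002
```

Run:
```python
from h import *
go([.4725,-.308,-.01],2.967)
c=cap("wrist"); cv2.imwrite("pics/w14.png",cv2.resize(c["color"][:,:,::-1],None,fx=1.5,fy=1.5))
s=cap("side"); crop(s,260,220,390,350,5.5,"s14")
p=get_obs()["position"]
for z in (.03,.044,.06): 
  for y in (-.0425,.0425): print(z,y,(proj(s,[p[0]+.175*y,p[1]+.985*y,z])-[260,220])*5.5)
```

```text
pos [ 0.4757 -0.3108  0.0186] thx 2.964 tilt [ 0. -0. -1.]
shift mm [ 3.7  2.2 28.6] turn deg -0.2
0.03 -0.0425 [421.84298609 476.93855192]
0.03 0.0425 [307.27051628 325.97158875]
0.044 -0.0425 [426.82568667 461.7915175 ]
0.044 0.0425 [310.68968155 310.04572025]
0.06 -0.0425 [432.66584717 444.0378695 ]
0.06 0.0425 [314.69126825 291.40703551]
```

View pics/w14.png

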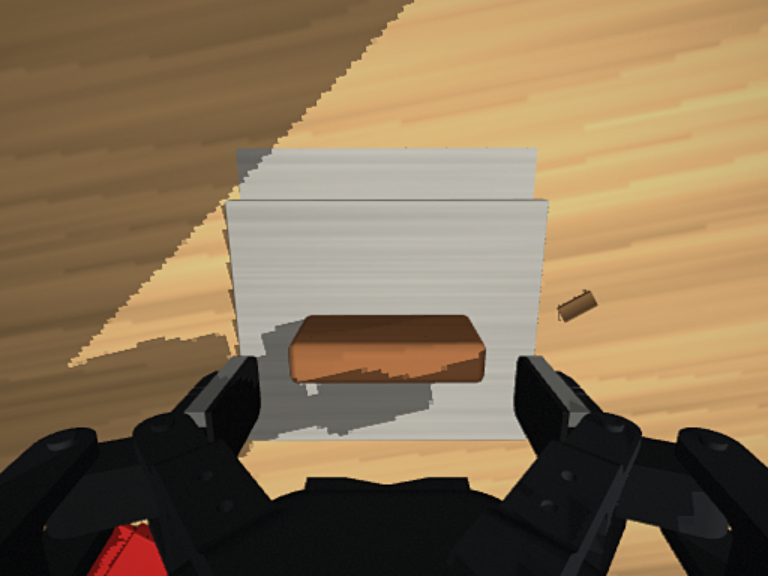

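View pics/s14.png

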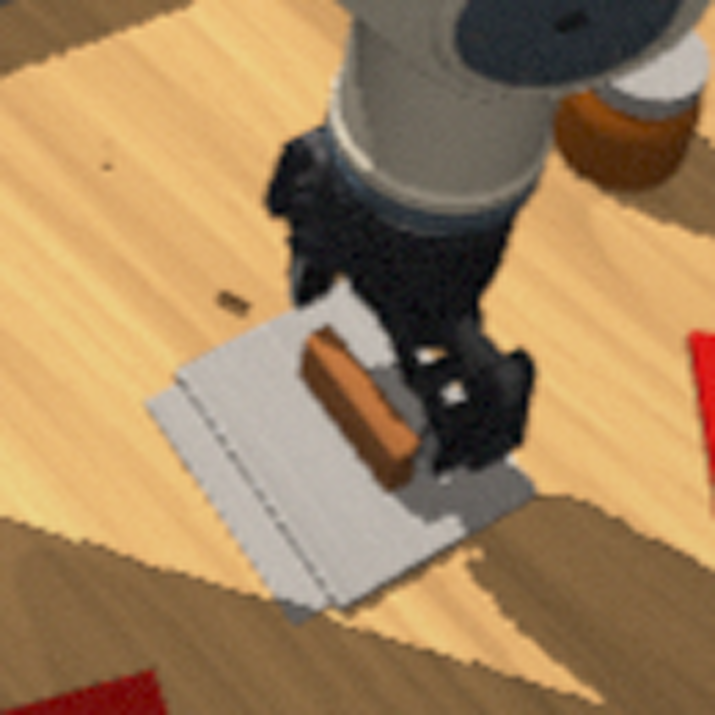

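Run:
```python
from h import *
c=cap("wrist"); o=get_obs();R=Ro.from_rotvec(o["tcp_rot"]).as_matrix()
for q in [(387.5,343),(387.5,362.5),(387.5,382)]:
    w=ray(c,np.array(q)/1.5,.044); print(w,R.T@(w-o["position"]))
w=[ray(c,np.array(q)/1.5,.008) for q in ((225,200),(547,200))]; print(w,np.linalg.norm(w[1]-w[0]),np.arctan2(*(w[1]-w[0])[1::-1])-np.pi/2)
print([ray(c,np.array(q)/1.5,.003) for q in ((236,150),(536,148))])
```

```text
[ 0.46595019 -0.30759551  0.044     ] [ 0.01075796  0.00165937 -0.02447623]
[ 0.47318398 -0.30888218  0.044     ] [ 0.00341066  0.00167255 -0.02446106]
[ 0.48060853 -0.31020278  0.044     ] [-0.00413039  0.00168608 -0.02444548]
[array([ 0.40854883, -0.36337402,  0.008     ]), array([ 0.43118929, -0.23652395,  0.008     ])] 0.12885468736636782 -0.1766221854833212
[array([ 0.39033565, -0.35557173,  0.003     ]), array([ 0.41064737, -0.2374796 ,  0.003     ])]
```

Emit:
move_arm(
  rows=[
    [[0.0034, 0.0008, 0.008], 0, 0],
    [[0, 0, 0.01], 0, 0],
    [[0, 0, 0.008], 0, 0],
    [[0, 0, 0.003], 0, 0],
    [[0, 0, 0], 0, 0],
  ],
)

```text
time: 14.57
position: [0.4713, -0.3086, -0.0122]
tcp_rot: [-0.279, -3.127, -0.002]
force: [0.4, 0.7, -0.0]
finger_gap: 0.999
```

Emit:
move_arm(
  rows=[
    [[0, 0, 0], 0, 0.3],
    [[0, 0, 0], 0, 0.3],
    [[0, 0, 0], 0, 0.3],
    [[0, 0, 0], 0, 0.3],
    [[0, 0, 0], 0, 0.3],
    [[0, 0, 0], 0, 0.3],
  ],
  squeeze=25,
)

```text
time: 15.07
position: [0.4721, -0.3091, -0.0108]
tcp_rot: [-0.279, -3.129, -0.0]
force: [0.6, 0.8, -2.9]
finger_gap: 0.815
```

Run:
```python
from h import *
go([.473,-.309,-.01],2.965)
c=cap("wrist"); cv2.imwrite("pics/w15.png",cv2.resize(c["color"][:,:,::-1],None,fx=1.5,fy=1.5))
s=cap("side"); crop(s,260,220,390,350,5.5,"s15")
```

```text
pos [ 0.4721 -0.3091 -0.0108] thx 2.964 tilt [-0.  0. -1.]
shift mm [-0.9  0.2 -0.8] turn deg -0.1
```

View pics/w15.png

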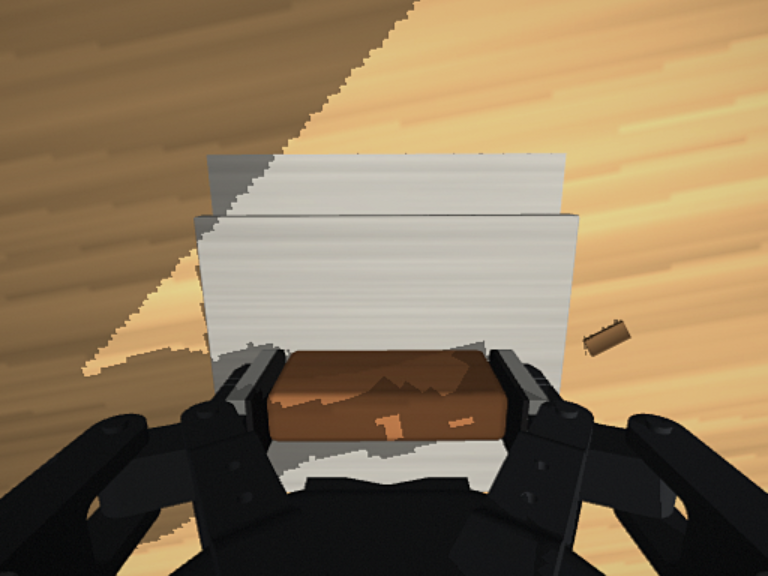

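View pics/s15.png

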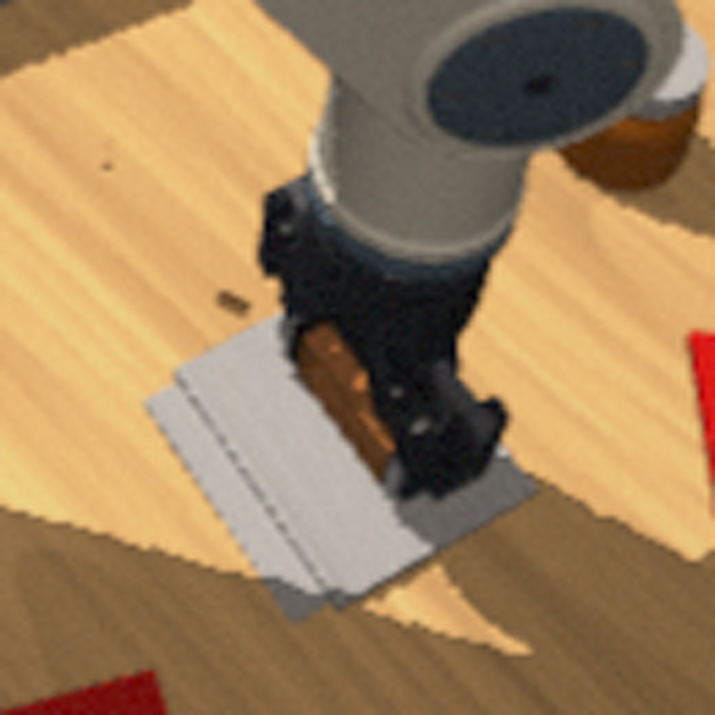

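Emit:
move_arm(
  rows=[
    [[0, 0, 0], 0, 0.6],
    [[0, 0, -0.006], 0, 0.6],
    [[0, 0, -0.01], 0, 0.6],
    [[0, 0, -0.015], 0, 0.6],
    [[0, 0, -0.02], 0, 0.6],
    [[0, 0, -0.02], 0, 0.6],
    [[0, 0, 0], 0, 0.6],
  ],
  squeeze=30,
)

```text
time: 15.75
position: [0.4745, -0.3107, 0.0645]
tcp_rot: [0.279, 3.124, -0.005]
force: [1.0, 0.1, -3.7]
finger_gap: 0.812
```

Run:
```python
from h import *
go([.473,-.309,.2],2.965)
c=cap("wrist"); cv2.imwrite("pics/w16.png",cv2.resize(c["color"][:,:,::-1],None,fx=1.5,fy=1.5))
s=cap("side"); crop(s,250,180,390,320,5,"s16")
```

```text
pos [ 0.4745 -0.3107  0.0645] thx 2.964 tilt [ 0.005 -0.004 -1.   ]
shift mm [   0.9    1.  -135.5] turn deg -0.1
```

View pics/w16.png

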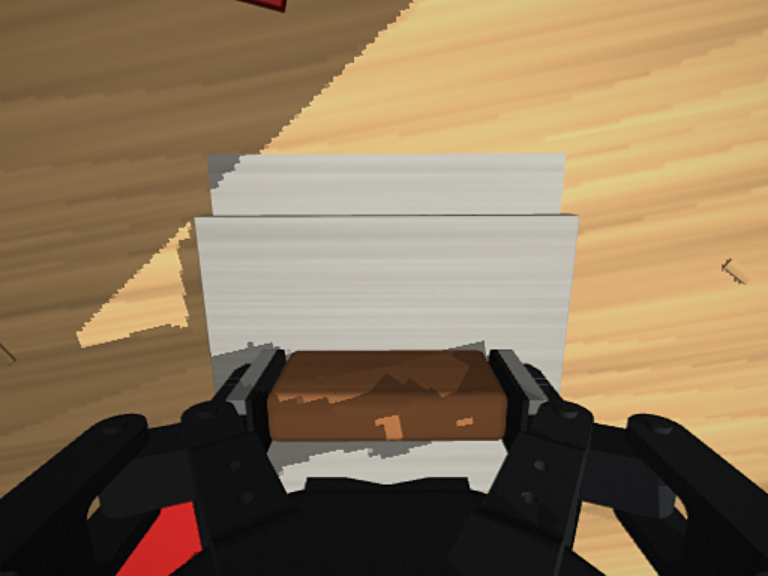

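View pics/s16.png

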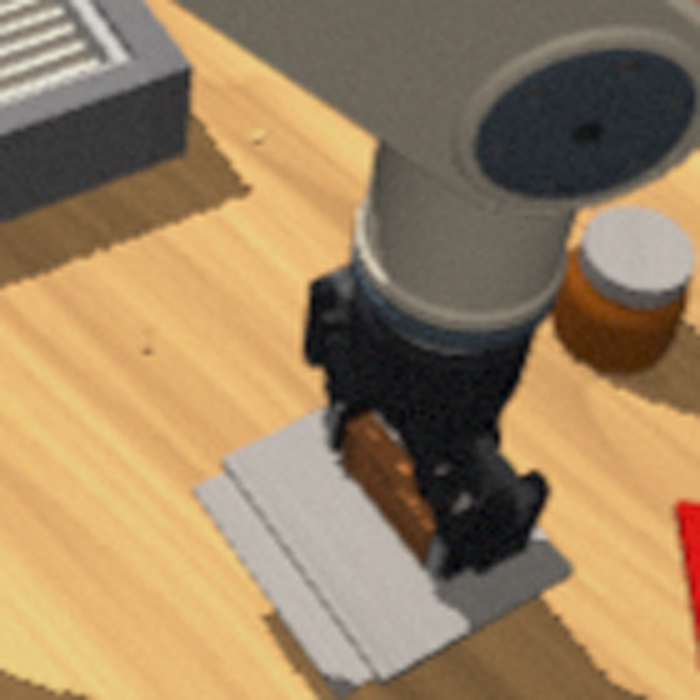

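Emit:
move_arm(
  rows=[
    [[0, 0, -0.03], 0, 0.6],
    [[0, 0, -0.036], 0, 0.6],
    [[-0.006, 0.016, -0.03], 0, 0.6],
    [[-0.012, 0.03, -0.02], 0, 0.6],
    [[-0.012, 0.032, -0.014], 0, 0.6],
    [[-0.012, 0.032, -0.014], 0, 0.6],
    [[-0.012, 0.032, -0.014], 0, 0.6],
    [[-0.012, 0.032, -0.014], 0, 0.6],
  ],
)

```text
time: 16.52
position: [0.5677, -0.1479, 0.2315]
tcp_rot: [-0.279, -3.127, -0.001]
force: [0.5, -0.6, -3.4]
finger_gap: 0.814
```

Emit:
move_arm(
  rows=[
    [[-0.012, 0.032, -0.014], 1, 0.6],
    [[-0.012, 0.032, -0.014], 1, 0.6],
    [[-0.012, 0.032, -0.014], 1, 0.6],
    [[-0.012, 0.032, -0.014], 0.4, 0.6],
    [[-0.012, 0.032, -0.014], 0, 0.6],
    [[-0.012, 0.032, -0.014], 0, 0.6],
    [[-0.012, 0.032, -0.014], 0, 0.6],
    [[-0.012, 0.03, 0], 0, 0.6],
  ],
)

```text
time: 17.18
position: [0.7185, 0.0792, 0.3317]
tcp_rot: [0.371, 3.118, 0.001]
force: [0.5, -0.1, -3.4]
finger_gap: 0.815
```

Run:
```python
from h import *
go([.70,.07,.33],2.905)
c=cap("wrist"); cv2.imwrite("pics/w17.png",cv2.resize(c["color"][:,:,::-1],None,fx=1.5,fy=1.5)); np.savez("w17.npz",**{k:c[k] for k in c})
```

```text
pos [0.7185 0.0792 0.3317] thx 2.905 tilt [ 0.002  0.    -1.   ]
shift mm [ 15.9 -13.3   1.6] turn deg -0.0
```

View pics/w17.png

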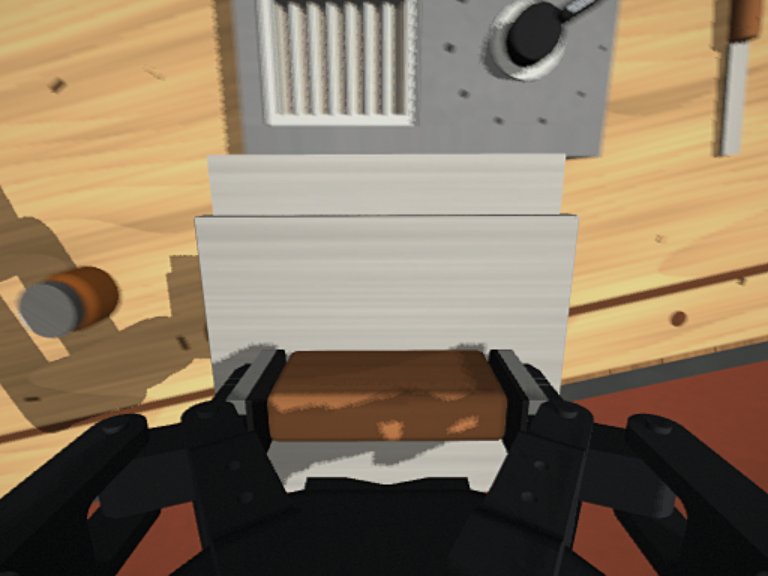

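Emit:
move_arm(
  rows=[
    [[0.005, -0.005, -0.03], 0, 0.6],
    [[0.005, -0.005, -0.03], 0, 0.6],
    [[0.005, -0.002, -0.03], 0, 0.6],
    [[0, 0, 0], 0, 0.6],
    [[0, 0, 0], 0, 0.6],
  ],
)

```text
time: 17.65
position: [0.7, 0.069, 0.4205]
tcp_rot: [0.371, 3.118, 0.001]
force: [0.5, -0.3, -4.0]
finger_gap: 0.812
```

Run:
```python
from h import *
go([.70,.07,.33],2.905)
c=cap("wrist"); cv2.imwrite("pics/w18.png",cv2.resize(c["color"][:,:,::-1],None,fx=1.5,fy=1.5)); np.savez("w18.npz",**{k:c[k] for k in c})
crop(c,145,0,405,112,3,"w18c")
```

```text
pos [0.7    0.069  0.4205] thx 2.904 tilt [ 0.002  0.    -1.   ]
shift mm [ 0.4  0.9 90.5] turn deg -0.0
```

View pics/w18c.png

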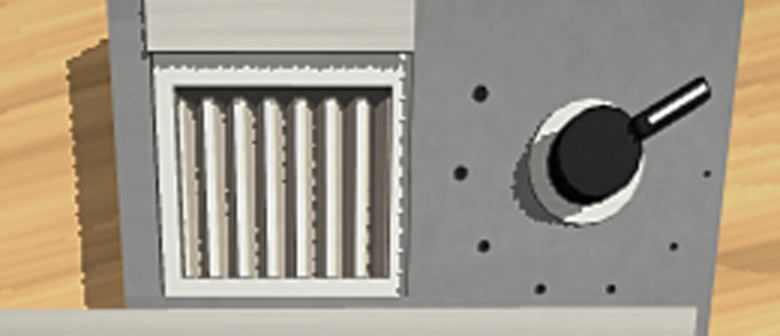

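```bash
cat > fit.py <<'E'
import numpy as np
def fit(M,W):
    M=np.array(M);W=np.array(W);m=M.mean(0);w=W.mean(0);a=M-m;b=W-w
    y=np.arctan2((a[:,0]*b[:,1]-a[:,1]*b[:,0]).sum(),(a*b).sum());R=np.array([[np.cos(y),-np.sin(y)],[np.sin(y),np.cos(y)]])
    t=w-R@m; return t,y,((W-(M@R.T+t))@R*1e3).round(1).tolist()
E
python3 - <<'E'
from h import *; from fit import fit
c=dict(np.load("w18.npz")); c["fov_y"]=float(c["fov_y"])
q=lambda p:(145+p[0]/3,p[1]/3)
for p,z in [((145,50),.086),((414,51),.086),((166,296),.072),((399,296),.072),((405,60),.08),((596,152),.11),((705,86),.115)]: print(p,ray(c,q(p),z))
a=ray(c,q((145,50)),.086);b=ray(c,q((414,51)),.086);print("ledge len",np.linalg.norm(b-a),"yaw",np.arctan2(*(b-a)[1::-1])-np.pi/2)
P=[((166,296),(68,-144,72)),((399,296),(68,-6,72)),((596,152),(0,88,110))]
print(fit([np.array(m[:2])/1e3 for _,m in P],[ray(c,q(u),m[2]/1e3)[:2] for u,m in P]))
# ledge edge points with mid assumed y=-75
m=(a+b)/2; P2=P
M=[np.array(m_[:2])/1e3 for _,m_ in P]+[np.array([-.052,-.075])]; W=[ray(c,q(u),m_[2]/1e3)[:2] for u,m_ in P]+[m[:2]]
t,y,r=fit(M,W);print(t,y,r)
h=ray(c,q((596,152)),.11);l=ray(c,q((705,86)),.115);print("lever ang unit",np.arctan2(*(l-h)[1::-1])-y)
E
```

```text
(145, 50) [0.46522312 0.02444684 0.086     ]
(414, 51) [0.4981788  0.15965246 0.086     ]
(166, 296) [ 0.58225623 -0.00184604  0.072     ]
(399, 296) [0.61331072 0.127285   0.072     ]
(405, 60) [0.49951106 0.15506574 0.08      ]
(596, 152) [0.57066506 0.23615604 0.11      ]
(705, 86) [0.55456969 0.29137823 0.115     ]
ledge len 0.13916406563855405 yaw -0.2390828648909491
(array([0.54958735, 0.15133717]), np.float64(-0.23885866439902262), [[-0.0, 2.9], [-0.4, -2.3], [0.4, -0.6]])
[0.54977541 0.15168689] -0.24127916632013957 [[0.2, 2.7], [-0.5, -2.5], [0.1, -1.0], [0.1, 0.8]]
lever ang unit 2.0956843201865625
```

Emit:
move_arm(
  rows=[
    [[0.0174, -0.0038, 0.025], 0.2, 0.6],
    [[0.0174, -0.0038, 0.025], 0, 0.6],
    [[0.0174, -0.0038, 0.03], 0, 0.6],
    [[0.0174, -0.0038, 0.03], 0, 0.6],
    [[0.0174, -0.0038, 0.03], 0, 0.6],
    [[0.0174, -0.0038, 0.03], 0, 0.6],
    [[0.0174, -0.0038, 0.03], 0, 0.6],
    [[0.0174, -0.0038, 0.03], 0, 0.6],
  ],
)

```text
time: 18.37
position: [0.5542, 0.0723, 0.1863]
tcp_rot: [-0.377, -3.115, 0.001]
force: [0.4, -0.0, -3.8]
finger_gap: 0.812
```

Emit:
move_arm(
  rows=[
    [[0, 0, 0.03], 0, 0.6],
    [[0, 0, 0.03], 0, 0.6],
    [[0, 0, 0.01], 0, 0.6],
    [[0, 0, 0], 0, 0.6],
    [[0, 0, 0], 0, 0.6],
  ],
  squeeze=25,
)

```text
time: 18.78
position: [0.5567, 0.0726, 0.1195]
tcp_rot: [-0.377, -3.117, 0.001]
force: [1.1, 0.4, -2.7]
finger_gap: 0.81
```

Run:
```python
from h import *
go([.5582,.0723,.12],2.9016)
c=cap("wrist"); cv2.imwrite("pics/w19.png",cv2.resize(c["color"][:,:,::-1],None,fx=1.5,fy=1.5))
s=cap("side"); crop(s,180,100,310,220,5,"s19")
```

```text
pos [0.5567 0.0726 0.1195] thx 2.901 tilt [-0.002 -0.    -1.   ]
shift mm [-1.5  0.1 -0.5] turn deg -0.0
```

View pics/w19.png

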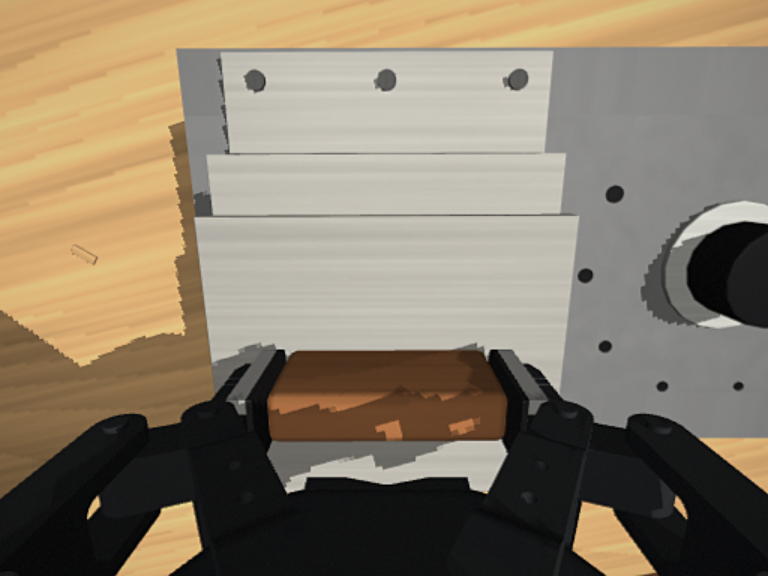

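View pics/s19.png

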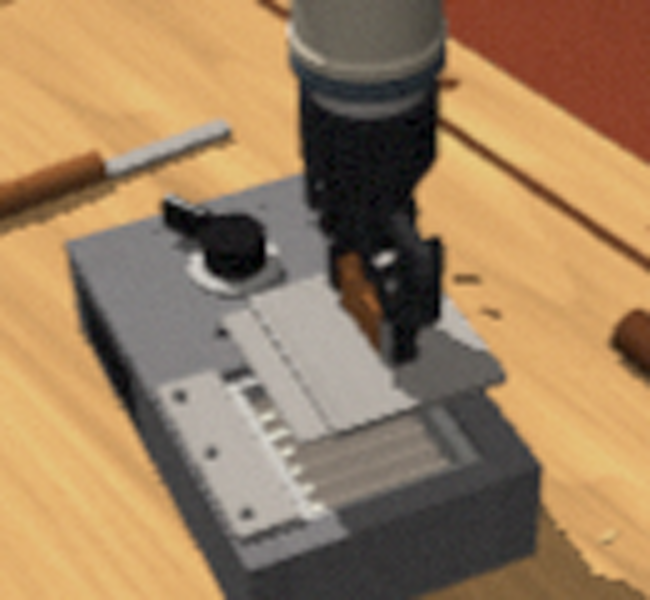

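Run:
```python
from h import *
c=cap("wrist"); o=get_obs();R=Ro.from_rotvec(o["tcp_rot"]).as_matrix();p=o["position"]
f=lambda q,z:(R.T@(ray(c,np.array(q)/1.5,z)-p)*1e3).round(1)
print("lip L,R",f((208,154.5),p[2]+.0135),f((565,154.5),p[2]+.0135))
print("plate edge",f((195,216),p[2]+.0188),f((578,216),p[2]+.0188))
print("ledge edge",f((229,153.5),.086),f((547,153.5),.086))
print("back deck edge",f((178,49),.08),f((700,46),.08)); print("right far deck",f((600,437),.08))
```

```text
lip L,R [ 73.8 -58.3 -13.7] [ 74.   60.6 -13.6]
plate edge [ 54.  -62.6 -19. ] [ 54.2  65.  -18.9]
ledge edge [ 76.7 -68.6  35.5] [76.8 72.2 35.6]
back deck edge [119.7 -88.5  41.3] [121.2 135.7  41.5]
right far deck [-70.6 118.2  42. ]
```

Emit:
move_arm(
  rows=[
    [[-0.001, 0.0005, 0.015], 0, 0.6],
    [[0, 0, 0.015], 0, 0.6],
    [[0, 0, 0.01], 0, 0.6],
    [[0, 0, 0.004], 0, 0.6],
    [[0, 0, 0], 0, 0.6],
    [[0, 0, 0], 0, 0.6],
  ],
)

```text
time: 19.43
position: [0.5588, 0.073, 0.0768]
tcp_rot: [0.377, 3.118, 0.0]
force: [-0.3, 0.7, -3.2]
finger_gap: 0.815
```

Emit:
move_arm(
  rows=[
    [[0, 0, 0.002], 0, 0.6],
    [[0, 0, 0.002], 0, 0.6],
    [[0, 0, 0], 0, 0.6],
  ],
  squeeze=20,
)

```text
time: 19.68
position: [0.5584, 0.073, 0.0723]
tcp_rot: [0.377, 3.119, 0.0]
force: [0.1, 0.0, -3.9]
finger_gap: 0.813
```

Emit:
move_arm(
  rows=[
    [[0, 0, 0.0015], 0, 0.6],
    [[0, 0, 0.0015], 0, 0.6],
    [[0, 0, 0], 0, 0.6],
  ],
)

```text
time: 19.93
position: [0.5585, 0.073, 0.0692]
tcp_rot: [0.377, 3.119, 0.0]
force: [0.0, 1.0, -2.2]
finger_gap: 0.815
```

Run:
```python
from h import *
go([.5582,.0723,.069],2.9016)
c=cap("wrist"); cv2.imwrite("pics/w20.png",cv2.resize(c["color"][:,:,::-1],None,fx=1.5,fy=1.5))
s=cap("side"); crop(s,180,100,310,220,5,"s20")
```

```text
pos [0.5585 0.073  0.0692] thx 2.901 tilt [ 0.  0. -1.]
shift mm [ 0.1 -0.7  0.2] turn deg -0.0
```

View pics/w20.png

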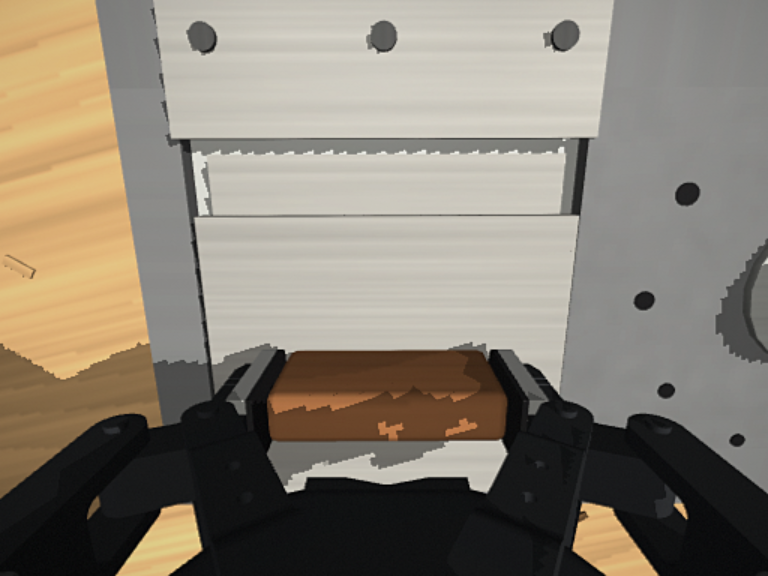

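View pics/s20.png

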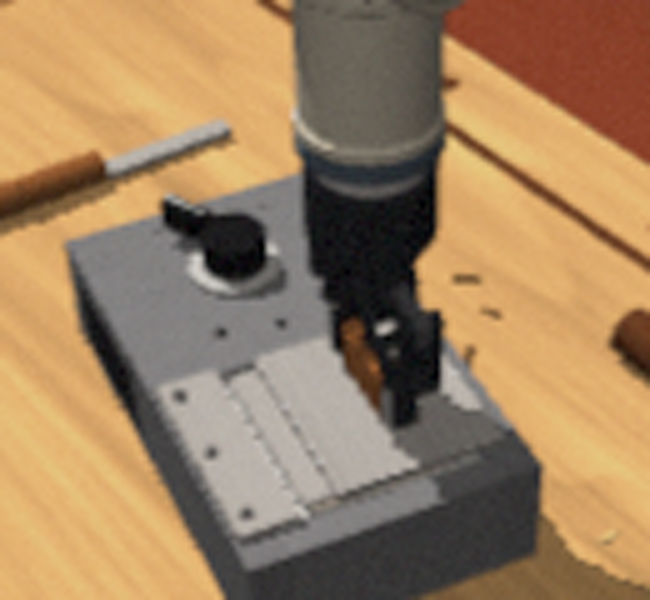

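Emit:
move_arm(
  rows=[
    [[0, 0, 0.001], 0, 0.6],
    [[0, 0, 0.001], 0, 0.6],
    [[0, 0, 0], 0, 0.6],
  ],
)

```text
time: 20.28
position: [0.5577, 0.0732, 0.0678]
tcp_rot: [-0.377, -3.118, -0.0]
force: [-5.9, 1.8, 7.6]
finger_gap: 0.815
```

Emit:
move_arm(
  rows=[
    [[0, 0, 0.001], 0, 0.6],
    [[0, 0, 0.001], 0, 0.6],
    [[0, 0, 0], 0, 0.6],
  ],
)

```text
time: 20.53
position: [0.5572, 0.0733, 0.0659]
tcp_rot: [-0.377, -3.117, -0.0]
force: [-8.7, 1.3, 11.1]
finger_gap: 0.813
```

Run:
```python
from h import *
go([.5582,.0723,.069],2.9016); print(get_obs()["force"],get_obs()["ft_torque"])
c=cap("wrist"); cv2.imwrite("pics/w21.png",cv2.resize(c["color"][:,:,::-1],None,fx=1.5,fy=1.5))
```

```text
pos [0.5572 0.0733 0.0659] thx 2.901 tilt [-0.002  0.    -1.   ]
shift mm [-1.2 -0.7 -3.1] turn deg -0.0
[-8.68636643  1.29468997 11.05723478] [0.27913617 0.88471051 0.03680623]
```

View pics/w21.png

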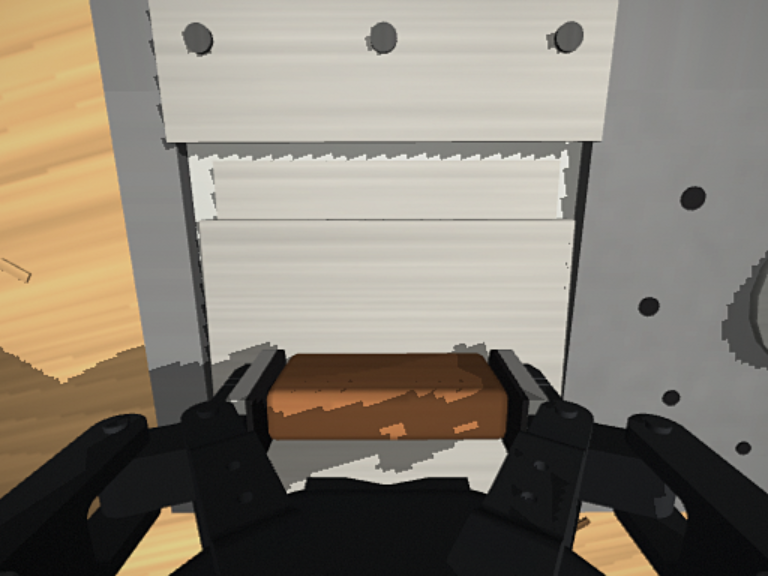

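Emit:
move_arm(
  rows=[
    [[0, -0.0005, -0.0015], 0, 0.6],
    [[0.003, 0, 0], 0, 0.6],
    [[0.003, 0, 0], 0, 0.6],
    [[0.003, 0, 0], 0, 0.6],
    [[0, 0, 0], 0, 0.6],
  ],
)

```text
time: 21.0
position: [0.5484, 0.0746, 0.0663]
tcp_rot: [-0.377, -3.118, 0.0]
force: [-0.2, -0.2, -4.2]
finger_gap: 0.81
```

Run:
```python
from h import *
go([.5417,.0763,.061],2.9016); print(get_obs()["force"],get_obs()["ft_torque"])
c=cap("wrist"); cv2.imwrite("pics/w22.png",cv2.resize(c["color"][:,:,::-1],None,fx=1.5,fy=1.5))
s=cap("side"); crop(s,180,100,310,220,5,"s22")
```

```text
pos [0.5484 0.0746 0.0663] thx 2.901 tilt [-0.001 -0.    -1.   ]
shift mm [6.9 0.  5.3] turn deg -0.0
[-0.15181887 -0.19828503 -4.21205724] [-0.01980212  0.02741126  0.00844452]
```

View pics/w22.png

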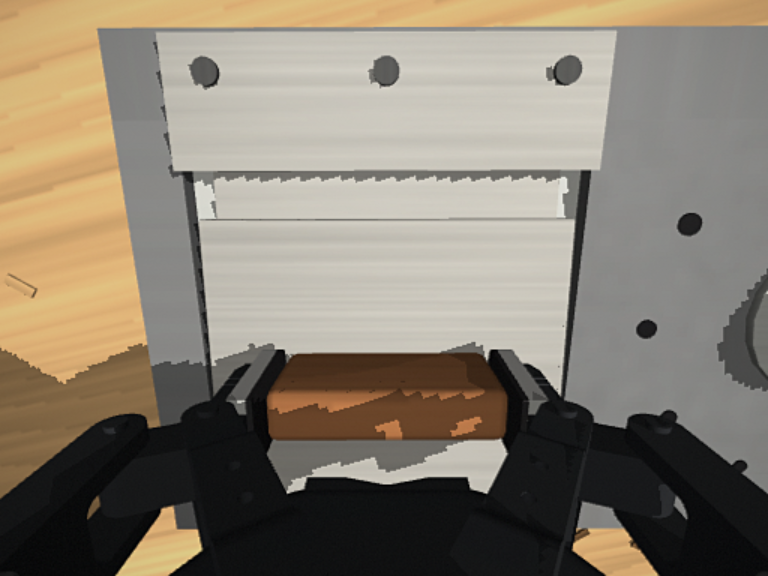

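View pics/s22.png

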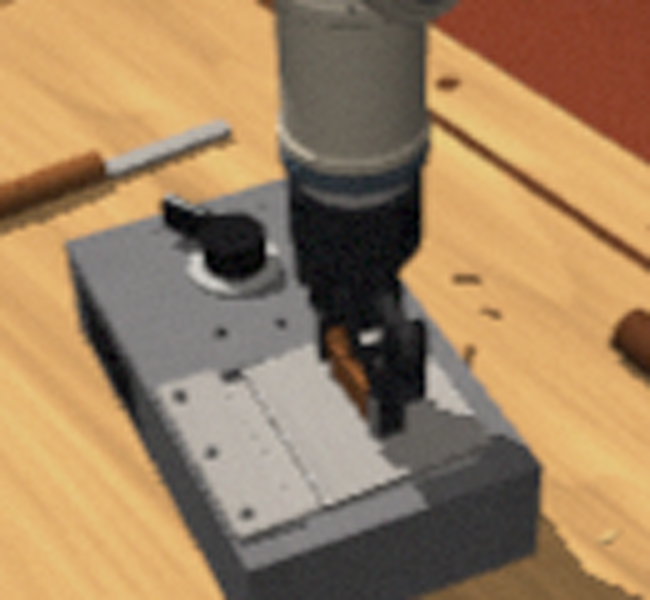

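Emit:
move_arm(
  rows=[
    [[0.003, -0.0004, 0], 0, 0.6],
    [[0.003, 0, 0], 0, 0.6],
    [[0.0018, 0, 0], 0, 0.6],
    [[0, 0, 0], 0, 0.6],
  ],
)

```text
time: 21.43
position: [0.5412, 0.0762, 0.0666]
tcp_rot: [-0.377, -3.118, 0.0]
force: [0.1, -0.8, -3.4]
finger_gap: 0.811
```

Emit:
move_arm(
  rows=[
    [[0, 0, 0.001], 0, 0.6],
    [[0, 0, 0.001], 0, 0.6],
    [[0, 0, 0.001], 0, 0.6],
    [[0, 0, 0], 0, 0.6],
  ],
)

```text
time: 21.77
position: [0.5426, 0.076, 0.064]
tcp_rot: [0.377, 3.118, 0.0]
force: [2.2, -2.0, 2.3]
finger_gap: 0.813
```

Run:
```python
from h import *
go([.5417,.0763,.061],2.9016); print(get_obs()["force"],get_obs()["ft_torque"])
c=cap("wrist"); cv2.imwrite("pics/w23.png",cv2.resize(c["color"][:,:,::-1],None,fx=1.5,fy=1.5))
```

```text
pos [0.5426 0.076  0.064 ] thx 2.901 tilt [ 0.001 -0.    -1.   ]
shift mm [1.  0.1 3. ] turn deg -0.0
[ 2.21979879 -1.97862369  2.33034137] [-0.16789536  0.05521137  0.01704289]
```

View pics/w23.png

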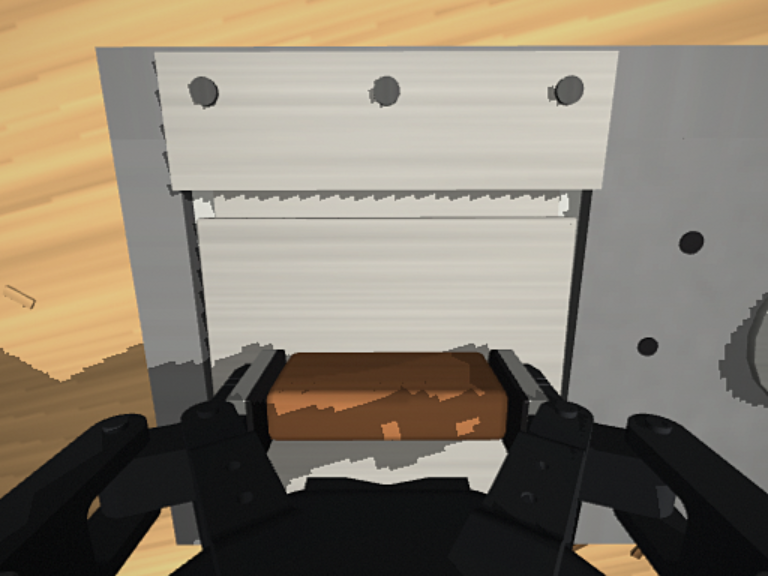

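Run:
```python
from h import *
c=cap("wrist"); o=get_obs();R=Ro.from_rotvec(o["tcp_rot"]).as_matrix();p=o["position"]
f=lambda q,z:(R.T@(ray(c,np.array(q)/1.5,z)-p)*1e3).round(1)
print("ledge",f((172,190),.086),f((602,188),.086)); print("plate",f((200,218),.0815),f((576,218),.0815))
print("deck back",f((96,47),.08),"far",f((400,544),.08)); print("bay walls",f((186,205),.08),f((590,205),.08))
```

```text
ledge [ 62.4 -67.7 -22. ] [ 63.2  70.4 -22. ]
plate [ 53.1 -61.7 -17.5] [ 53.2  65.2 -17.5]
deck back [105.1 -88.5 -16.1] far [-84.1   7.1 -15.8]
bay walls [ 57.3 -66.6 -16. ] [ 57.4  70.  -16. ]
```

Emit:
move_arm(
  rows=[
    [[0.001, 0, -0.001], 0, 0.6],
    [[0.002, 0, 0], 0, 0.6],
    [[0, 0, 0], 0, 0.6],
    [[0, 0, 0.001], 0, 0.6],
    [[0, 0, 0.001], 0, 0.6],
    [[0, 0, 0.001], 0, 0.6],
    [[0, 0, 0], 0, 0.6],
  ],
)

```text
time: 22.45
position: [0.5391, 0.0767, 0.0617]
tcp_rot: [0.377, 3.119, -0.0]
force: [0.7, -1.9, 1.9]
finger_gap: 0.809
```

Emit:
move_arm(
  rows=[
    [[0, 0, 0.001], 0, 0.6],
    [[0, 0, 0.001], 0, 0.6],
    [[0, 0, 0], 0, 0.6],
  ],
)

```text
time: 22.7
position: [0.5396, 0.0767, 0.0607]
tcp_rot: [0.377, 3.118, 0.0]
force: [-1.7, -2.4, 11.8]
finger_gap: 0.814
```

Run:
```python
from h import *
go([.5417,.0763,.061],2.9016); print(get_obs()["force"],get_obs()["ft_torque"])
c=cap("wrist"); cv2.imwrite("pics/w24.png",cv2.resize(c["color"][:,:,::-1],None,fx=1.5,fy=1.5))
s=cap("side"); crop(s,180,100,310,220,5,"s24")
```

```text
pos [0.5396 0.0767 0.0607] thx 2.901 tilt [ 0.001 -0.    -1.   ]
shift mm [-2.1  0.1 -0.3] turn deg -0.0
[-1.73751269 -2.38687627 11.83866602] [-0.52647467  0.65606902  0.04951877]
```

View pics/w24.png

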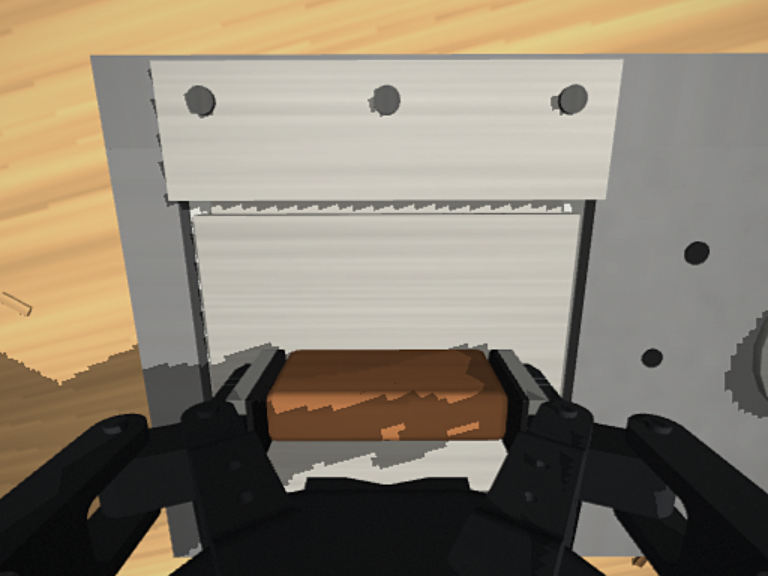

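View pics/s24.png

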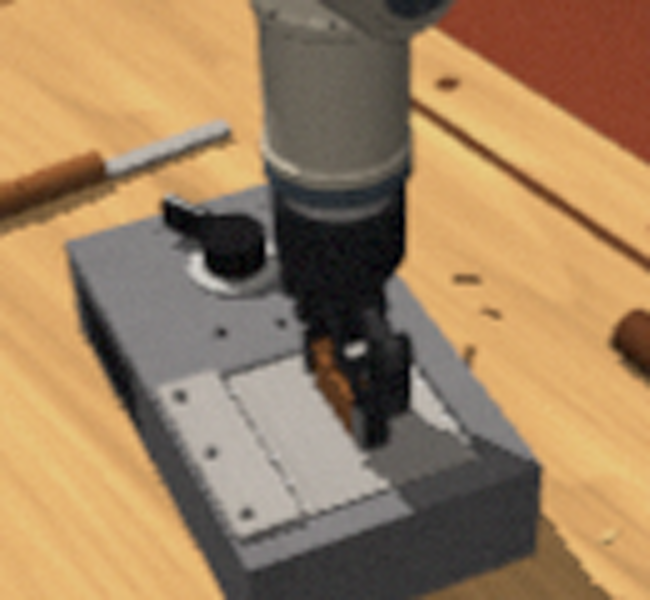

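Emit:
move_arm(
  rows=[
    [[0, 0, -0.0005], 0, 0.6],
    [[0, 0, 0], 0, 0],
    [[0, 0, 0], 0, 0],
    [[0, 0, 0], 0, 0],
    [[0, 0, 0], 0, 0],
    [[0, 0, 0], 0, 0],
  ],
)

```text
time: 23.3
position: [0.5387, 0.0769, 0.06]
tcp_rot: [-0.377, -3.119, -0.0]
force: [0.1, -0.0, 0.8]
finger_gap: 1.001
```

Emit:
move_arm(
  rows=[
    [[0, 0, -0.01], 0, 0],
    [[0, 0, -0.02], 0, 0],
    [[0, 0, -0.035], 0, 0],
    [[0, 0, -0.04], 0, 0],
    [[0, 0, -0.04], 0, 0],
    [[0, 0, -0.04], 0, 0],
    [[0, 0, -0.02], 0, 0],
    [[0, 0, 0], 0, 0],
  ],
)

```text
time: 23.97
position: [0.5416, 0.0772, 0.2716]
tcp_rot: [0.376, 3.11, 0.004]
force: [0.6, -1.0, -0.7]
finger_gap: 0.998
```

Run:
```python
from h import *
go([.5417,.0763,.061],2.9016); print(get_obs()["force"])
c=cap("wrist"); cv2.imwrite("pics/w25.png",cv2.resize(c["color"][:,:,::-1],None,fx=1.5,fy=1.5)); np.savez("w25.npz",**c)
s=cap("side"); crop(s,180,100,310,220,5,"s25")
s=cap("scene"); crop(s,200,150,360,290,5,"sc25")
```

```text
pos [0.5416 0.0772 0.2716] thx 2.901 tilt [ 0.009  0.001 -1.   ]
shift mm [  1.5  -1.6 210.6] turn deg -0.0
[ 0.61174081 -0.96898596 -0.68615561]
```

View pics/w25.png

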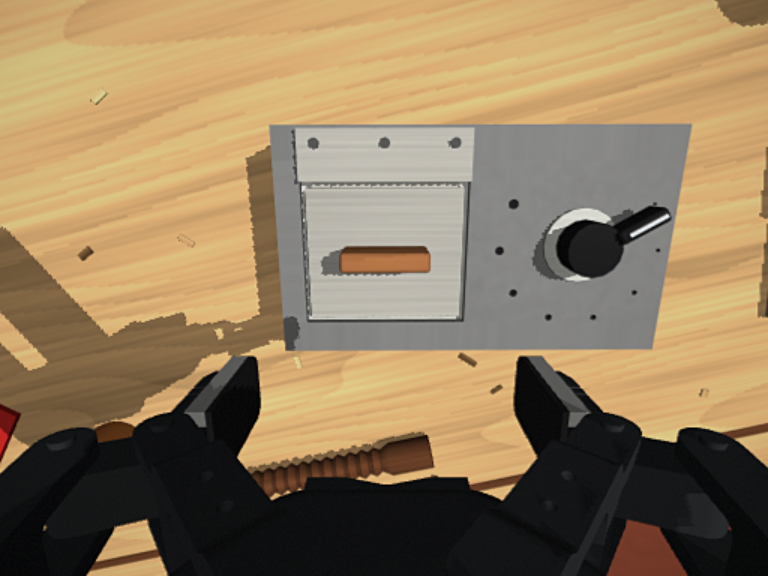

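View pics/s25.png

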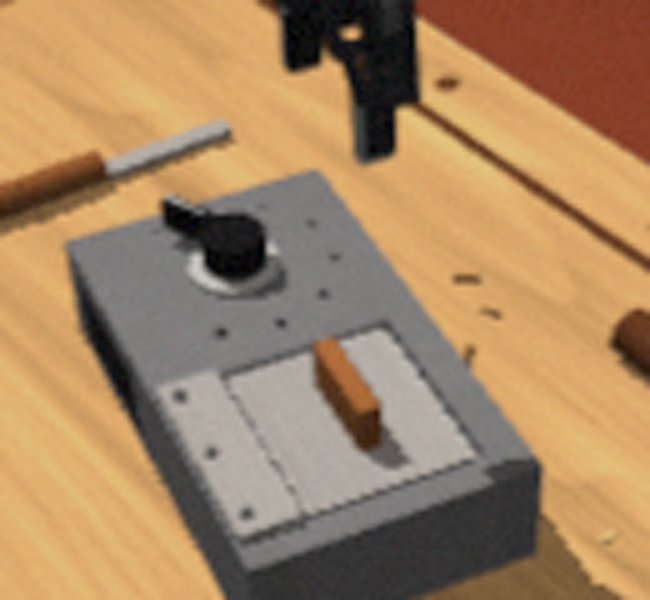

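Run:
```python
from h import *; from fit import fit
c=dict(np.load("w25.npz")); c["fov_y"]=float(c["fov_y"])
crop(c,180,75,320,240,4.5,"w25c"); crop(c,310,75,470,240,4.5,"w25d")
```

```text
(no output)
```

View pics/w25c.png

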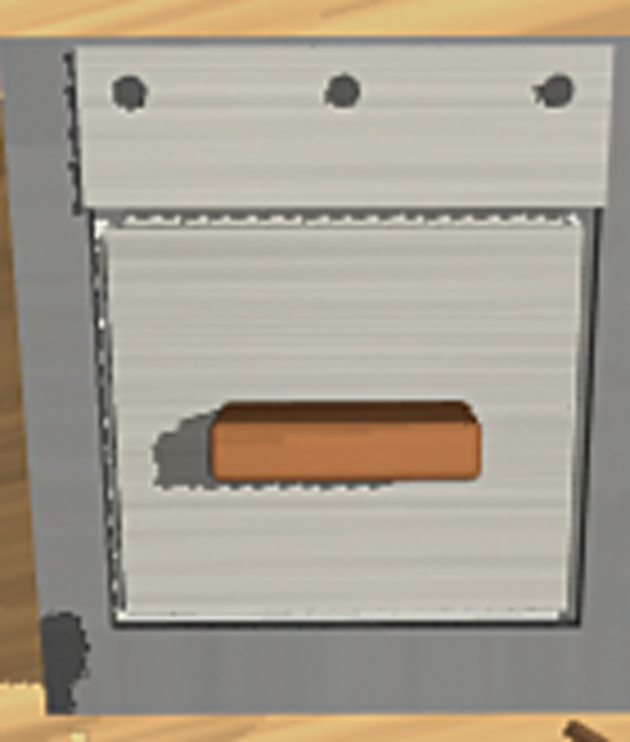

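View pics/sc25.png

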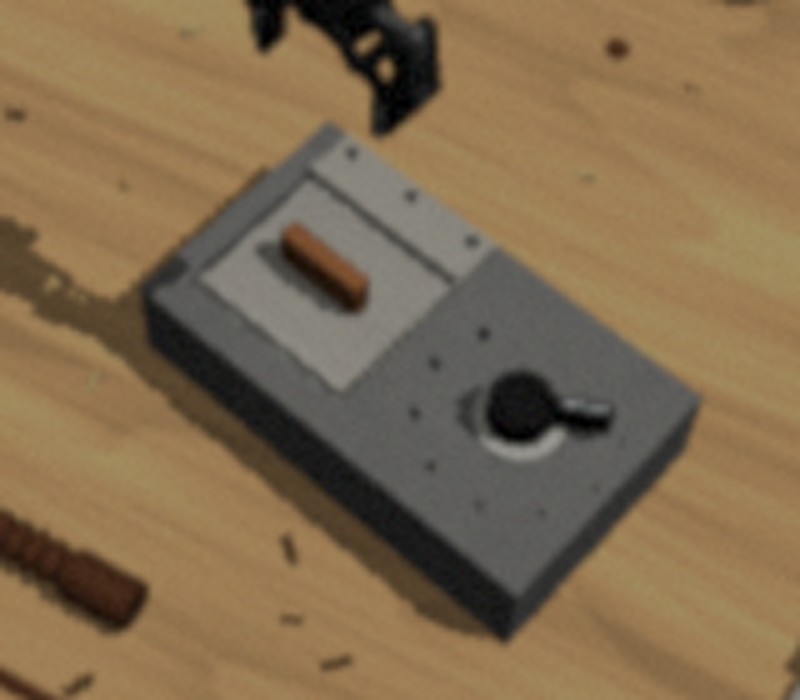

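View pics/w25d.png

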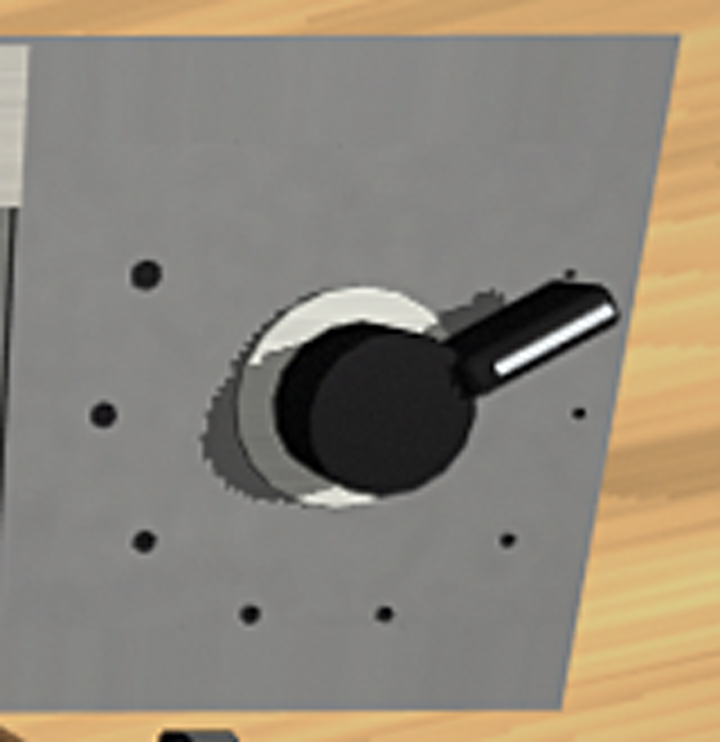

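Run:
```python
from h import *
c=dict(np.load("w25.npz")); c["fov_y"]=float(c["fov_y"])
q=lambda p:(180+p[0]/4.5,75+p[1]/4.5)
W=[ray(c,q(p),.08) for p in ((105,226),(583,226),(122,611),(565,611))]
R=np.array([[np.cos(-.24),-np.sin(-.24)],[np.sin(-.24),np.cos(-.24)]])
print([(R.T@(w[:2]-[.5498,.1515])*1e3).round(1).tolist() for w in W]); print(np.linalg.norm(W[1]-W[0]),np.linalg.norm(W[3]-W[2]))
h=ray(c,(310+392/4.5,75+408/4.5),.11);l=ray(c,(310+612/4.5,75+304/4.5),.115); a=l-h;print("lever unit ang",np.arctan2(a[1],a[0])+.24,np.linalg.norm(a[:2]))
print(get_obs()["time"])
```

```text
[[-46.7, -137.9], [-46.8, -9.2], [62.6, -138.5], [62.7, -9.0]]
0.12871704576624088 0.12947415402556497
lever unit ang 2.0754341713281934 0.05544938016701666
24.1167
```

```bash
python3 -c "
from rig import bot; print(bot.hand_in())"
```

```text
the job is handed in; nothing more can be done
None
```

I turned the fan knob to its off stop, then hooked the grey lid's lip under the ledge, swung it down into the bay and let go. I handed the job in at about 24 s; no verdict is reported.

- **Knob:** it was swept anticlockwise until the push force rose to about 16 N at the stop. Later pictures put the lever at 2.08 to 2.10 rad from the unit's +x, against the nominal 2.1.
- **Lid:** its plate measures x -47 to +63 and y -138 to -9 in the unit frame, inside the bay. It is the same width at both ends (128.7 and 129.5 mm), so it lies flat. Its centre is about 2 mm off mid-play in x, within the 6 mm of play.
- **Other things:** the gripper was open and clear above the unit, and I did not touch the other things on the bench. I did not re-measure their positions at the end.
- **What disagreed:**
  - The fingertips were about 25 mm higher than the given tool length implies, so the first knob sweep passed over the lever. I corrected the heights from the pictures.
  - Some early scene and side camera measurements of the unit were off by 5 to 10 mm, so I used the wrist camera for the final positions.

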